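Right the toppled staining jars and brush them out

TASK

The staining jars beside the microscope have been knocked over: stand every one of them upright, mouth up, on the dark draining mat, gripping lightly because the glass is thin (no more than 35 N a finger). When all are standing, take the brush from its holder and brush out each jar where it stands, the yellow one first, then green, then blue so that no stain is carried back: right down to the bottom, up to the rim and down to the bottom again. Finally put the brush back upright in its holder, with all jars left standing on the mat, and leave the bottle, the dish and the slide box where they are.

Things in the scene. Friction and masses are not known exactly. Their poses are not given: they have to be found in the camera images.
- jar_yellow: open square jar of yellow thin glass, white rim line, 56 x 56 mm, 92 tall, walls 4, bottom 6 thick, 0.15-0.26 kg. Starts lying on its side, mouth to -x (robot side) within 55 degrees; may be absent. Origin: its centre, 46 mm above its underside; z axis: bottom to mouth; x, y square to the walls. Breaks if the fingers' forces on it sum to over 100 N: grip at most 35 N a finger; 25 N holds it
- jar_green: open square jar of green thin glass, white rim line, 56 x 56 mm, 92 tall, walls 4, bottom 6 thick, 0.15-0.26 kg. Starts lying on its side, mouth to -x (robot side) within 55 degrees; may be absent. Origin: its centre, 46 mm above its underside; z axis: bottom to mouth; x, y square to the walls. Breaks if the fingers' forces on it sum to over 100 N: grip at most 35 N a finger; 25 N holds it
- jar_blue: open square jar of blue thin glass, white rim line, 56 x 56 mm, 92 tall, walls 4, bottom 6 thick, 0.15-0.26 kg. Starts lying on its side, mouth to -x (robot side) within 55 degrees; may be absent. Origin: its centre, 46 mm above its underside; z axis: bottom to mouth; x, y square to the walls. Breaks if the fingers' forces on it sum to over 100 N: grip at most 35 N a finger; 25 N holds it
- mat: dark grey ribbed draining mat, fixed to the table, 140 mm (x) x 420 mm (y), 3 mm thick; origin: centre of its underside, z up. Room for the three jars side by side along its y axis; each jar's base must be wholly on it
- brush: stiff bottle brush, 200 mm long, 90 g, standing loose in its holder: beige head 34 mm across over the lowest 75 mm with a flat foot, steel stem 8 mm thick, red square handle 20 x 20 mm from 125 to 200 mm above the foot. Origin: centre of the foot; z axis towards the handle; x, y square to the handle's faces
- holder: white square open-topped brush holder, fixed to the table, 58 x 58 mm outside, 46 x 46 mm inside, 80 mm tall, on a grey 80 x 80 mm foot 5 mm thick; origin: centre of its underside, z up; its inner floor is 6 mm above the table; the brush stands in it on its flat foot
- reagent: amber capped reagent bottle, 60 mm in diameter, 130 mm tall, standing; bystander, leave alone. Origin: centre of its underside
- dish: pale round closed dish, 70 mm in diameter, 15 mm tall, with a blue spot; bystander, leave alone. Origin: centre of its underside
- slide_box: olive flat slide box, 90 x 120 x 35 mm; bystander, leave alone. Origin: centre of its underside
Things that resemble listed ones, but are neither listed nor needed, are in the scene too. Of the things that look like the jar_blue, the middle-sized one is meant.

How it is judged:
By the outcome, as a careful person would: the job done as asked, in the order asked, and still so for the second after the job is handed in, with the robot touching nothing.
Of jar_yellow, jar_green, jar_blue only 2 to 3 are there at a start; the rules pass over those that are not, and their reading is None.
At some moment in a run one of jar_yellow, jar_green, jar_blue may be knocked a few centimetres aside while the robot is not near it.
It also fails if it takes over 210 s, if anything falls off the work surface, if the arm or the gripper's body presses on something with over 40 N, if the wrist force passes 120 N, or if a joint passes its speed limit or range.

ROBOT

A 6-joint arm with a two-finger parallel gripper is mounted at the origin on the work surface. World frame = base frame: x ahead of the robot, y to its left, z up, the work surface at z = 0. Lengths are in m, angles in rad, forces in N, time in s.
With the tool pointing down it reaches from about 0.35 to 0.775 m from the base axis. Payload 7.3 kg.
Tool frame: the origin (TCP) lies midway between the tips of the shut fingers; the grasp point (between the pads) lies 19 mm behind it (tcp_to_grasp is the distance from the TCP to the grasp point, in m); z points along the fingers, y is the line along which they close (so a half turn about z gives the same grasp; the last joint's range is limited). The gripper opens to 92 mm and grips with 3 to 60 N. Pads are 19 mm wide; open, the fingers measure 130 mm over their backs; the gripper's body (75 mm by 190 mm) begins 47 mm behind the grasp point.
Start: joints at [-1.418, 0.342, 1.524, -0, 1.275, -0.146], TCP at [0.155, -0.502, 0.227] pointing down, gripper open.
Joint ranges: [-2.53, 2.53], [-0.77, 2.02], [0.04, 2.7], [-1, 4.14], [0.28, 2.66], [-3.11, 3.11]. Speed limits (rad/s): [2.57, 2.57, 3.14, 3.14, 3.14, 3.14].

INTERFACE

Orientations are given as [roll, pitch, yaw] about the fixed x, y, z axes, in that order (R = Rz(yaw) Ry(pitch) Rx(roll)).
In Python, from cell import observe, read_camera, calibration, hand_in, tcp_to_grasp gives the robot as it stands.
- The arm moves only by the tool send_rows, never from a script. Its argument "targets" is a list of rows, each a list of 5 numbers: the opening, from 0 (shut) to 1 (fully open), then the shift along the world's x, y, z in m, then the turn about the world's z in rad. A call has 1 to 5 rows; each row shifts and turns the commanded pose from where the row before left it; what a row does not reach is not made up. A row lasts 1/10 s, in which the tool goes at most 50 mm and 8.59 degrees, less where a joint would pass 70% of its speed; a pose out of reach is approached as far as the arm can. A call is refused whole if a number of a shift passes 0.05 or a number of a turn 0.15, either way. A call with a gripper value outside its range is refused whole. The fingers move at their own pace and stop on an object; "grip_force" is the grip in N (left out, the last holds). Time passes only in rows, so rows that do not move let the fingers close. It gives the time, the measured TCP pose, the force, the opening and the grip force at its end, in the units of the state.
- observe(): the state, without advancing time (a new reading comes with each control period).
- read_camera(name): name is "side" or "top" or "wrist"; returns (picture, depth): 420x560x3 uint8, red, green, blue; 420x560 float32, m along the optical axis (not along the pixel's ray), 0 where there is no reading.
- calibration(name): a dict with "intrinsics" (3x3 intrinsics, pixels), "k1" (the pictures are not rectified: a ray, as slopes to the right and down, at radius r is drawn at 1 + k1 r^2 times it, then the intrinsics apply), "world_to_cam" (4x4, takes a point from world to camera coordinates); the wrist camera has in their place "hand_eye" (4x4, takes a point from camera to tool coordinates, whose origin is the TCP and whose axes are the flange's). Camera axes: x right, y up, looking along -z (the intrinsics and any distortion apply to the point x, -y, -z); pixel columns grow to the right and rows downward; lengths in m; the calibration is good to about 2 mm. A picture is of the moment at which its call begins: read the wrist's pose just before it. calibration takes no time and is no camera call.
- hand_in(): hands the job in; it is judged then, once.
The state is a dict: "time": time; "qpos": joint angles; "qvel": joint speeds; "joint_efforts": joint torques, N m; "tool_pos": TCP position; "tool_rot": TCP orientation; "contact_force": force on the tool from outside, world axes, zero at the start; "torque": the same for the moment, N m; "opening": finger opening in m; "grip_force": force on a finger pad.
Only numpy, scipy, OpenCV 4.12 (cv2) and the standard library are available. Lean on these libraries where they do the work, as an engineer would, in place of code of your own. Each camera call takes 0.05 s, during which the arm holds its last target. There are 200 camera calls.

## Working session

There is one attempt and no reset: what is moved stays moved. The work goes in short steps, Python scripts to look and compute and a tool call to move; the robot and the scene stay as the last step left them, time stands still between calls to the robot, and variables do not carry over. Pictures are saved under pics/ and viewed, at most 14 in all, crops included, and the job is handed in when it is done.

Besides the shell and the picture viewer there is one more tool, called as name(argument=value, ...) on one line, values as JSON. send_rows: Moves the arm, as the interface text tells. Its arguments: {"type":"object","properties":{"targets":{"type":"array","items":{"type":"array","items":{"type":"number"}}},"grip_force":{"type":"number"}},"required":["targets"]}

```bash
ls; mkdir -p pics
python3 - <<'E'
from cell import *
import cv2,numpy as np
print(observe(), tcp_to_grasp if not callable(tcp_to_grasp) else tcp_to_grasp())
for n in("top","side","wrist"):
    p,d=read_camera(n); cv2.imwrite(f"pics/{n}0.png",p[...,::-1]); np.savez(f"pics/{n}0.npz",p=p,d=d)
    print(n,calibration(n))
E
```

```text
pics
{'time': 0.0, 'qpos': array([-1.41795584e+00,  3.42735344e-01,  1.52500595e+00, -2.28223709e-05,
        1.27539473e+00, -1.46005101e-01]), 'qvel': array([-0.00059878,  0.00032155,  0.00153777, -0.00063693,  0.00249109,
       -0.00072308]), 'joint_efforts': array([ 1.25572511e-03, -4.31237555e+01, -2.44221461e+01,  7.17766816e-02,
        5.59993798e-02, -1.49257453e-04]), 'tool_pos': array([ 0.15451913, -0.50132502,  0.22604227]), 'tool_rot': array([-3.14006252e+00, -2.02949944e-04,  2.98852094e-01]), 'contact_force': array([ 0.33111048,  0.03979881, -0.44909894]), 'torque': array([ 0.00458705, -0.00500547,  0.00298772]), 'grip_force': 0.0, 'opening': 0.0921207458180692} 0.0188
top {'intrinsics': array([[398.82258681,   0.        , 280.54526298],
       [  0.        , 398.82258681, 203.90317892],
       [  0.        ,   0.        ,   1.        ]]), 'k1': -0.09020507657032593, 'world_to_cam': array([[-1.40269248e-02, -9.99901118e-01, -9.99576520e-04,
         2.04493194e-02],
       [ 9.92064433e-01, -1.40418927e-02,  1.24943933e-01,
        -5.39111310e-01],
       [-1.2494561
[... 476 characters left out ...]
248, -0.08212362],
       [-0.11062716,  0.76163633,  0.63849177, -1.30203781],
       [ 0.        ,  0.        ,  0.        ,  1.        ]])}
wrist {'intrinsics': array([[291.90574985,   0.        , 275.61792335],
       [  0.        , 291.90574985, 205.14356724],
       [  0.        ,   0.        ,   1.        ]]), 'k1': -0.04233155674684226, 'hand_eye': array([[-2.28560064e-04,  9.54367743e-01,  2.98633821e-01,
         8.07247680e-02],
       [ 9.99999889e-01,  3.41087034e-04, -3.24686682e-04,
         4.53103460e-04],
       [-4.11730620e-04,  2.98633714e-01, -9.54367715e-01,
        -1.58490375e-01],
       [ 0.00000000e+00,  0.00000000e+00,  0.00000000e+00,
         1.00000000e+00]])}
```

View pics/top0.png

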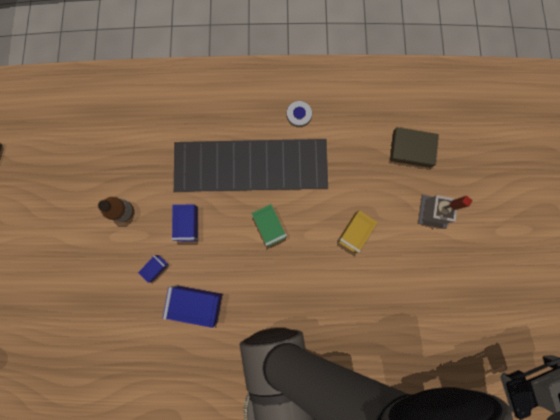

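View pics/side0.png

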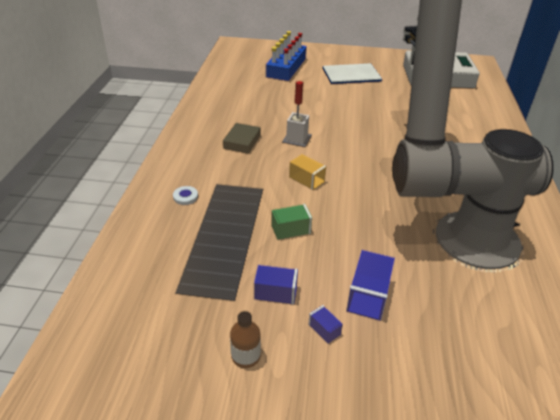

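Top view: yellow jar (358,231), green (269,225); blue look-alikes: (185,223) middle, (152,268) small, (193,306) large → the middle one at (185,223). Brush/holder at (440,208), mat (250,165), dish (299,113), box (414,147), bottle (116,209).

```bash
cat > h.py <<'E'
from cell import *
import cv2,numpy as np
from scipy.spatial.transform import Rotation as Ro
def cam(n):
    c=calibration(n)
    if n!="wrist": return c["intrinsics"],c["k1"],np.linalg.inv(c["world_to_cam"])
    o=observe(); T=np.eye(4); T[:3,:3]=Ro.from_euler("xyz",o["tool_rot"]).as_matrix(); T[:3,3]=o["tool_pos"]
    return c["intrinsics"],c["k1"],T@c["hand_eye"]
def rays(C,uv):
    K,k1,T=C
    s=cv2.undistortPoints(np.float64(uv).reshape(-1,1,2),K,np.array([k1,0,0,0.])).reshape(-1,2)
    return np.c_[s[:,0],-s[:,1],-np.ones(len(s))]@T[:3,:3].T, T[:3,3]
def onplane(C,uv,z):
    r,o=rays(C,uv); return o+r*((z-o[2])/r[:,2])[:,None]
def bydepth(C,d,m):
    v,u=np.nonzero(m&(d>0)); r,o=rays(C,np.c_[u,v]); return o+r*d[v,u][:,None]
R={"yellow":((20,120,60),(32,255,255)),"green":((45,90,40),(80,255,255)),"blue":((112,120,40),(130,255,255)),"red":((0,150,60),(6,255,255))}
def mask(p,c):
    h=cv2.cvtColor(p,cv2.COLOR_RGB2HSV); return cv2.inRange(h,*R[c])
def blobs(m,amin=60):
    n,l,s,c=cv2.connectedComponentsWithStats(m)
    return [(l==i,s[i,4],c[i]) for i in range(1,n) if s[i,4]>=amin]
def snap(n,name=None):
    C=cam(n); p,d=read_camera(n)
    if name: cv2.imwrite(f"pics/{name}.png",p[...,::-1])
    return C,p,d
E
python3 - <<'E'
from h import *
for n in("top","side"):
    C=cam(n);f=np.load(f"pics/{n}0.npz");p,d=f["p"],f["d"]
    for c in R:
        for m,a,ce in blobs(mask(p,c)):
            P=bydepth(C,d,m); zt=np.percentile(P[:,2],90)
            Q=P[P[:,2]>zt-.008]; r=cv2.minAreaRect(np.float32(Q[:,:2]*1000))
            print(n,c,a,ce.round(),"ztop %.3f"%zt,np.round(r[0]),np.round(r[1]),round(r[2],1))
C=cam("top");f=np.load("pics/top0.npz");p,d=f["p"],f["d"]
hsv=cv2.cvtColor(p,cv2.COLOR_RGB2HSV)
m=((hsv[...,2]<75)&(hsv[...,1]<60)).astype(np.uint8)*255; m[:120]=0;m[210:]=0
for b,a,ce in blobs(m,500):
    P=bydepth(C,d,b); r=cv2.minAreaRect(np.float32(P[:,:2]*1000));print("mat?",a,ce.round(),np.median(P[:,2]),r)
E
```

```text
top yellow 735 [359. 229.] ztop 0.057 [ 468. -186.] [56. 83.] 56.7
top green 662 [268. 223.] ztop 0.058 [488.  46.] [81. 54.] 23.9
top blue 92 [299. 112.] ztop 0.018 [794. -41.] [28. 27.] 88.9
top blue 711 [184. 220.] ztop 0.058 [498. 263.] [81. 53.] 0.7
top blue 304 [151. 270.] ztop 0.040 [374. 350.] [38. 52.] 45.9
top blue 1586 [193. 306.] ztop 0.078 [282. 232.] [117.  75.] 79.3
top red 115 [462. 201.] ztop 0.206 [ 519. -400.] [19. 18.] 50.9
side yellow 88 [280.  41.] ztop 0.116 [ 643. -947.] [212.  19.] 77.0
side yellow 181 [301. 170.] ztop 0.053 [ 472. -179.] [47. 80.] 50.4
side green 631 [290. 217.] ztop 0.054 [488.  50.] [85. 60.] 23.3
side blue 217 [283.  71.] ztop 0.042 [ 617. -924.] [220.  94.] 76.4
side blue 1184 [373. 272.] ztop 0.077 [280. 235.] [112.  73.] 79.4
side blue 657 [274. 277.] ztop 0.056 [496. 266.] [80. 58.] 0.6
side blue 661 [366. 305.] ztop 0.007 [287. 272.] [64. 68.] 79.5
side blue 363 [326. 320.] ztop 0.038 [373. 355.] [37. 56.] 47.2
side red 132 [298.  92.] ztop 0.201 [ 516. -394.] [20. 19.] 23.1
mat? 7262 [249. 165.] 0.0026373085613227154 ((651.9476928710938, 95.26919555664062), (137.23776245117188, 417.0162048339844), 0.3071894347667694)
```

Run:
```python
import cv2
p=cv2.imread("pics/top0.png")
cv2.imwrite("pics/crop0.png",cv2.resize(p[120:340,90:490],None,fx=2,fy=2,interpolation=cv2.INTER_CUBIC))
```

```text
(no output)
```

View pics/crop0.png

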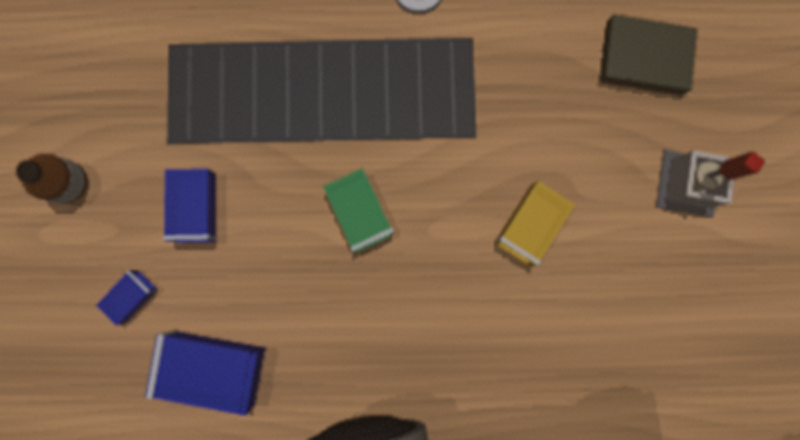

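The closeup confirms it: the middle-sized blue jar is (185,223), with its white rim toward the robot. I'll go to the yellow jar first and, with a light grip near the rim, tip it up about its bottom edge.

send_rows(targets=[[1,0.035,0.042,0,-0.11],[1,0.035,0.042,0,-0.11],[1,0.035,0.042,0,-0.11],[1,0.035,0.042,0,-0.11],[1,0.035,0.042,0,-0.11]], grip_force=5)

```text
time: 0.65
tool_pos: [0.3154, -0.308, 0.2267]
tool_rot: [-3.142, -0.0, -0.256]
contact_force: [1.8, -0.5, -0.2]
opening: 0.0925
grip_force: 0.0
```

send_rows(targets=[[1,0.035,0.042,-0.02,-0.11],[1,0.035,0.042,-0.02,-0.11],[1,0.035,0.042,-0.02,-0.11],[1,0,0,0,0],[1,0,0,0,0]])

```text
time: 1.15
tool_pos: [0.405, -0.2004, 0.1748]
tool_rot: [3.141, 0.001, -0.577]
contact_force: [0.9, -1.2, 0.5]
opening: 0.0917
grip_force: 0.0
```

Run:
```python
from h import *
C,p,d=snap("wrist","w1"); o=observe(); print(o["tool_pos"],o["tool_rot"],o["time"])
for m,a,ce in blobs(mask(p,"yellow"),300):
    P=bydepth(C,d,m); zt=np.percentile(P[:,2],90); Q=P[P[:,2]>zt-.008]
    print(a,ce,zt,cv2.minAreaRect(np.float32(Q[:,:2]*1000)))
```

```text
[ 0.40476585 -0.20155616  0.17520014] [ 3.14110219e+00  2.35106287e-04 -5.79010917e-01] 1.2
5691 [229.03075031 152.85802144] 0.05740020936969528 ((465.9597473144531, -186.70126342773438), (56.420902252197266, 86.11386108398438), 56.35505294799805)
322 [119.49378882 294.00931677] 0.2618413319965683 ((453.68463134765625, -175.89712524414062), (2.5994439125061035, 14.948237419128418), 55.211029052734375)
1675 [410.91402985 336.96238806] 0.26942307034727986 ((403.67626953125, -243.14019775390625), (78.86299133300781, 3.512970447540283), 56.345191955566406)
```

View pics/w1.png

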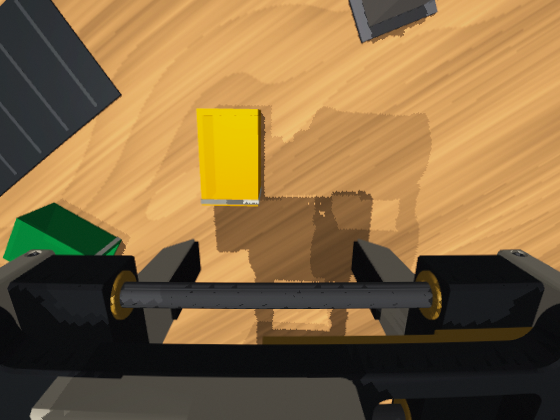

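Wrist view: yellow jar at (229,153), rim at row 200 facing the gripper; the green one is at (60,235). Lower and grip.

send_rows(targets=[[1,0.016,0.0173,0,-0.005],[1,0.016,0.0173,0,-0.005],[1,0,0,-0.04,0],[1,0,0,-0.04,0],[1,0,0,-0.04,0]])

```text
time: 1.7
tool_pos: [0.4368, -0.1688, 0.0548]
tool_rot: [3.141, -0.003, -0.593]
contact_force: [0.6, -0.7, -0.7]
opening: 0.0918
grip_force: 0.0
```

send_rows(targets=[[1,0,0,-0.03,0],[1,0,0,-0.016,0],[1,0,0,0,0]])

```text
time: 2.0
tool_pos: [0.4352, -0.1679, 0.0077]
tool_rot: [3.141, 0.004, -0.593]
contact_force: [-0.4, 1.5, 0.5]
opening: 0.0913
grip_force: 0.0
```

send_rows(targets=[[0,0,0,0,0],[0,0,0,0,0],[0,0,0,0,0],[0,0,0,0,0],[0,0,0,0,0]], grip_force=5)

```text
time: 2.5
tool_pos: [0.4371, -0.167, 0.0097]
tool_rot: [3.142, -0.001, -0.591]
contact_force: [-0.0, -0.3, 0.3]
opening: 0.0566
grip_force: 0.0
```

send_rows(targets=[[0,0,0,0,0],[0,0,0,0,0],[0,0,0,0,0]])

```text
time: 2.8
tool_pos: [0.4371, -0.167, 0.0097]
tool_rot: [3.142, -0.001, -0.591]
contact_force: [-0.5, -0.4, 5.7]
opening: 0.0559
grip_force: 5.0
```

send_rows(targets=[[0,0.0051,-0.0034,0.0131,0],[0,0.0068,-0.0045,0.0119,0],[0,0.0085,-0.0056,0.0102,0],[0,0.0097,-0.0065,0.0084,0],[0,0,0,0,0]])

```text
time: 3.3
tool_pos: [0.4684, -0.1878, 0.0536]
tool_rot: [-3.142, -0.003, -0.591]
contact_force: [-0.3, -0.0, -2.4]
opening: 0.0563
grip_force: 5.0
```

Run:
```python
from h import *
C,p,d=snap("side"); 
cv2.imwrite("pics/s1.png",cv2.resize(p[110:240,230:400,::-1],None,fx=4,fy=4))
C,p,d=snap("wrist","w2")
```

```text
(no output)
```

View pics/s1.png

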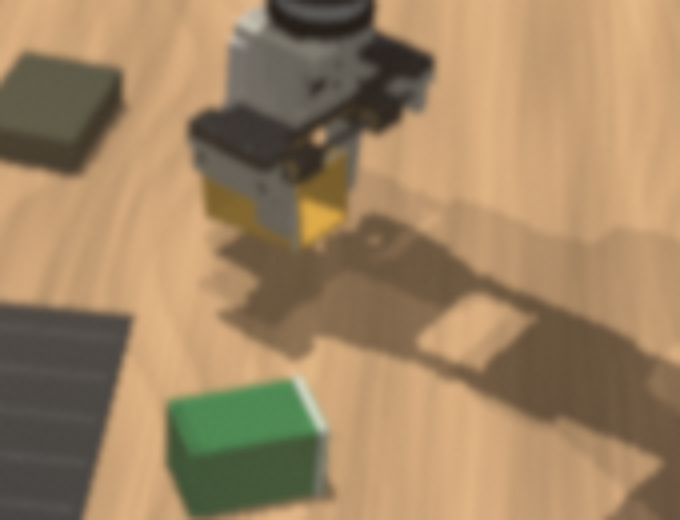

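Side crop: the yellow jar at (280,200) was lifted still level, so 5 N is too stiff for it to swing. Go lower and ease the grip to 3 N so gravity turns it.

send_rows(targets=[[0,0,0,-0.015,0],[0,0,0,-0.015,0],[0,0,0,0,0],[0,0,0,0,0]], grip_force=3)

```text
time: 3.8
tool_pos: [0.4661, -0.1863, 0.0224]
tool_rot: [3.141, 0.002, -0.591]
contact_force: [-0.4, 0.4, -1.2]
opening: 0.056
grip_force: 3.0
```

send_rows(targets=[[0,0,0,0.015,0],[0,0,0,0.015,0],[0,0,0,0,0],[0,0,0,0,0]])

```text
time: 4.2
tool_pos: [0.4672, -0.1869, 0.0535]
tool_rot: [-3.142, -0.002, -0.591]
contact_force: [-0.9, 1.2, 3.6]
opening: 0.0562
grip_force: 3.0
```

Run:
```python
from h import *
C,p,d=snap("side"); 
b=max(blobs(mask(p,"yellow"),80),key=lambda b:b[1]);
for m,a,ce in blobs(mask(p,"yellow"),80):
    P=bydepth(C,d,m); print(a,ce,P.min(0),P.max(0))
cv2.imwrite("pics/s2.png",cv2.resize(p[110:240,230:400,::-1],None,fx=4,fy=4))
```

```text
88 [279.96590909  41.29545455] [ 0.61807036 -2.21558827 -0.37294272] [ 0.79343218 -0.84840284  0.11970946]
159 [312.12578616 159.13207547] [ 0.43054563 -0.22189675  0.02544129] [ 0.47353455 -0.13335647  0.12696827]
115 [293.14782609 168.60869565] [ 0.46748583 -0.19434985  0.00764217] [ 0.53023709 -0.1469337   0.06198515]
```

View pics/s2.png

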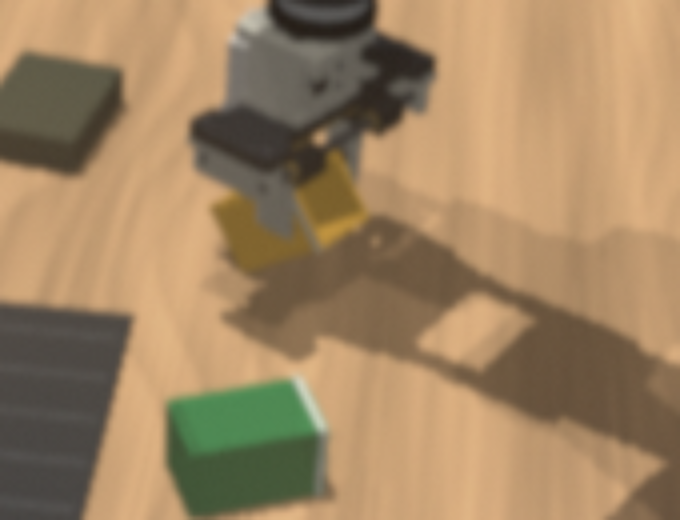

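It swings at 3 N: mouth up by about 25°, rim at (310,215) in the crop. Raise it more and let it swing.

send_rows(targets=[[0,0,0,0.02,0],[0,0,0,0.01,0],[0,0,0,0,0],[0,0,0,0,0]])

```text
time: 4.65
tool_pos: [0.4667, -0.1868, 0.0823]
tool_rot: [3.141, 0.0, -0.591]
contact_force: [0.3, 0.6, -2.2]
opening: 0.0562
grip_force: 3.0
```

Run:
```python
from h import *
C,p,d=snap("side"); 
for m,a,ce in blobs(mask(p,"yellow"),80):
    P=bydepth(C,d,m); print(a,ce,np.percentile(P,3,0),np.percentile(P,97,0))
cv2.imwrite("pics/s3.png",cv2.resize(p[110:240,230:400,::-1],None,fx=4,fy=4))
```

```text
88 [279.94318182  41.32954545] [ 0.62409577 -1.20678193 -0.00595396] [ 0.7046763  -0.85438623  0.1173591 ]
162 [313.55555556 151.41975309] [ 0.43086057 -0.21765562  0.06117726] [ 0.47004791 -0.17875319  0.11272239]
```

View pics/s3.png

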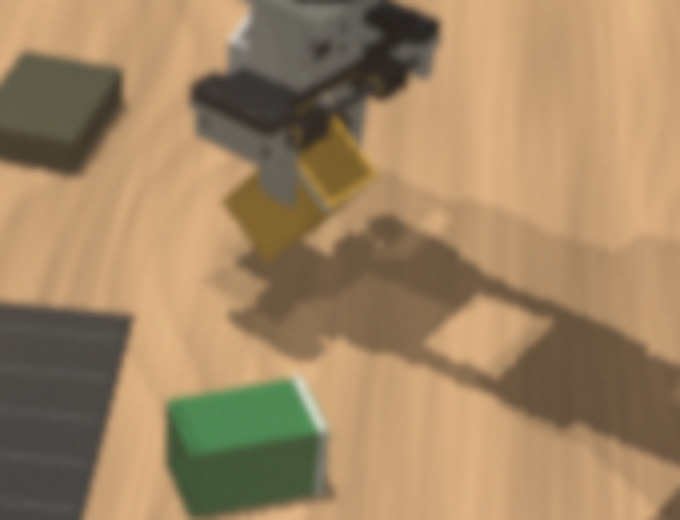

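The jar hangs about 40° tipped, near (300,190) in the crop. A few gentle vertical jerks should swing it further.

send_rows(targets=[[0,0,0,-0.025,0],[0,0,0,0.025,0],[0,0,0,-0.025,0],[0,0,0,0.025,0],[0,0,0,0,0]])

```text
time: 5.2
tool_pos: [0.4677, -0.1874, 0.0834]
tool_rot: [-3.142, -0.002, -0.591]
contact_force: [0.4, -0.4, -1.6]
opening: 0.0562
grip_force: 3.0
```

```bash
cat >> h.py <<'E'
def tilt(c,u):
    """silhouette of jar in side view, from depth: mean 3d normals too weak, so print s-z extents (s along -u) of its points near the tool"""
    C,p,d=snap("side"); t=observe()["tool_pos"]
    hsv=cv2.cvtColor(p,cv2.COLOR_RGB2HSV)
    m=np.zeros(p.shape[:2],bool)
    for b,a,ce in blobs(mask(p,c),25): m|=b
    P=bydepth(C,d,m); P=P[(np.linalg.norm(P[:,:2]-t[:2],axis=1)<.12)&(P[:,2]<.2)&(P[:,2]>-.02)]
    f=-np.array([np.cos(u),np.sin(u)]); s=(P[:,:2]-t[:2])@f; z=P[:,2]-t[2]-.019
    n=(P[:,:2]-t[:2])@np.array([-f[1],f[0]])
    k=n>n.max()-.012 if n.max()>.015 else n>-1   # side face towards +y
    r=cv2.minAreaRect(np.float32(np.c_[s[k],z[k]]*1000)); 
    print("tcp",t.round(4),"n",len(P),k.sum(),"rect(s,z rel grasp mm)",np.round(cv2.boxPoints(r)).tolist(),"ang",round(r[2],1),np.round(r[1]), "zmin",P[:,2].min().round(3))
    return p
E
python3 - <<'E'
from h import *
p=tilt("yellow",np.radians(146.4))
cv2.imwrite("pics/s4.png",cv2.resize(p[110:240,230:400,::-1],None,fx=4,fy=4))
E
```

```text
tcp [ 0.4675 -0.1873  0.0829] n 291 158 rect(s,z rel grasp mm) [[-51.0, -14.0], [8.0, -76.0], [44.0, -42.0], [-15.0, 20.0]] ang 43.6 [49. 87.] zmin 0.032
```

View pics/s4.png

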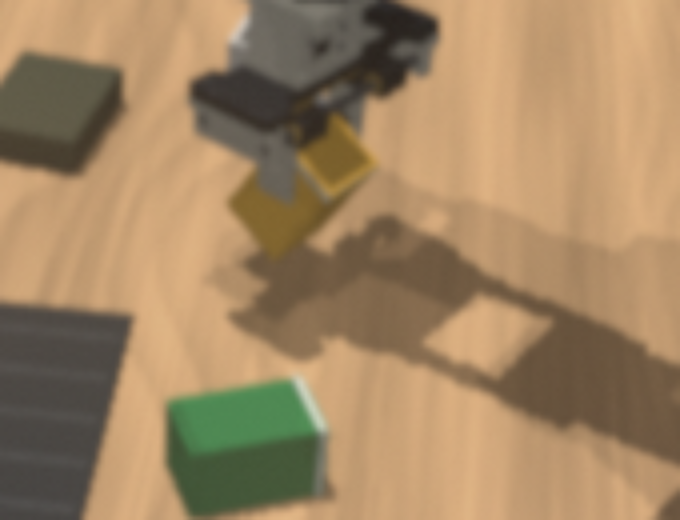

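Angle now about 46°. Jerk harder.

send_rows(targets=[[0,0,0,0.045,0],[0,0,0,-0.045,0],[0,0,0,0.045,0],[0,0,0,-0.045,0],[0,0,0,0,0]])

```text
time: 5.75
tool_pos: [0.4641, -0.1853, 0.0785]
tool_rot: [3.141, 0.009, -0.591]
contact_force: [-0.1, 0.2, -1.6]
opening: 0.0563
grip_force: 3.0
```

```bash
python3 -c "
from h import *
p=tilt('yellow',np.radians(146.4))"
```

```text
tcp [ 0.465  -0.1858  0.0805] n 258 159 rect(s,z rel grasp mm) [[-58.0, -39.0], [-15.0, -104.0], [22.0, -80.0], [-21.0, -14.0]] ang 33.4 [44. 78.] zmin 0.006
```

send_rows(targets=[[0,0,0,0.045,0],[0,0,0,-0.045,0],[0,0,0,0.045,0],[0,0,0,-0.045,0],[0,0,0,0,0]])

```text
time: 6.3
tool_pos: [0.4654, -0.186, 0.0809]
tool_rot: [3.141, 0.005, -0.591]
contact_force: [-1.2, 1.0, -2.8]
opening: 0.056
grip_force: 3.0
```

```bash
python3 -c "
from h import *
p=tilt('yellow',np.radians(146.4))"
```

```text
tcp [ 0.4658 -0.1862  0.0824] n 106 45 rect(s,z rel grasp mm) [[-33.0, -50.0], [15.0, -94.0], [29.0, -79.0], [-19.0, -34.0]] ang 47.1 [21. 66.] zmin 0.013
```

```bash
python3 -c "
from h import *
a=snap('side')[1];b=snap('wrist')[1]
a=cv2.resize(a[110:240,230:400],None,fx=3,fy=3);b=cv2.resize(b,(int(560*390/420),390))
cv2.imwrite('pics/c5.png',np.hstack([a,b[:,:290]])[...,::-1])"
```

```text
(no output)
```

View pics/c5.png

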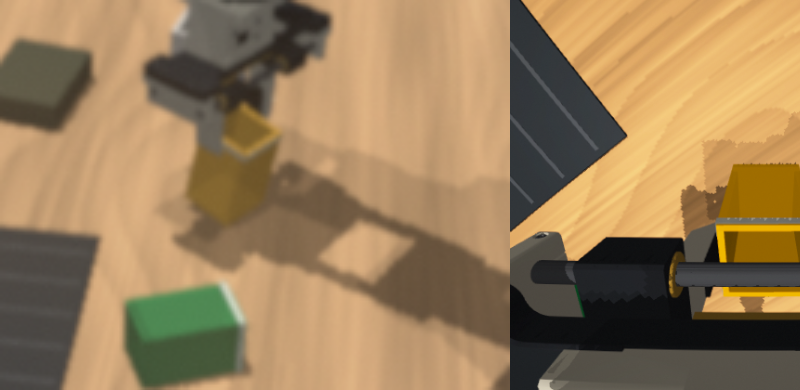

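Side crop left: the jar (235,165) is now about 65–70° up, mouth up and bottom near the table. With its centre of mass past the bottom edge, lowering and nudging forward will stand it.

send_rows(targets=[[0,0.003,-0.002,-0.008,0],[0,0.005,-0.003,-0.006,0],[0,0.005,-0.003,-0.004,0],[0,0.005,-0.003,-0.003,0],[0,0,0,0,0]])

```text
time: 6.95
tool_pos: [0.4852, -0.1983, 0.0613]
tool_rot: [3.141, 0.001, -0.591]
contact_force: [0.7, -0.9, -0.9]
opening: 0.0559
grip_force: 3.0
```

```bash
python3 -c "
from h import *
print(observe()['contact_force'])
p=tilt('yellow',np.radians(146.4))
a=snap('side')[1];b=snap('wrist')[1]
a=cv2.resize(a[110:240,230:400],None,fx=3,fy=3);b=cv2.resize(b,(int(560*390/420),390))
cv2.imwrite('pics/c6.png',np.hstack([a,b[:,100:390]])[...,::-1])"
```

```text
[ 0.7470413  -0.91156269 -0.94944065]
tcp [ 0.4849 -0.1979  0.0612] n 213 147 rect(s,z rel grasp mm) [[-50.0, 49.0], [-36.0, -78.0], [13.0, -73.0], [-0.0, 54.0]] ang 6.1 [ 50. 128.] zmin 0.005
```

View pics/c6.png

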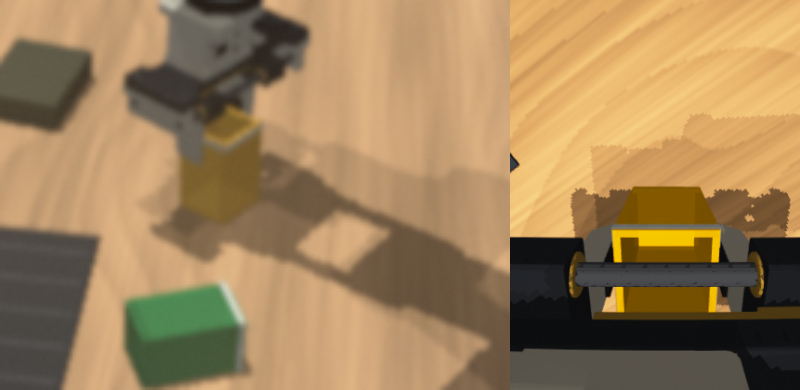

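Side crop: jar nearly upright at (220,165), mouth up. Settle it, release, regrip lower at 20 N and check.

send_rows(targets=[[0,0.003,-0.002,-0.003,0],[0,0,0,0,0],[0.75,0,0,0,0],[0.75,0,0,0,0],[0.75,0,0,0,0]])

```text
time: 7.6
tool_pos: [0.4879, -0.1998, 0.0588]
tool_rot: [3.142, -0.0, -0.591]
contact_force: [-0.6, -0.0, -0.2]
opening: 0.0686
grip_force: 0.0
```

send_rows(targets=[[0.75,0,0,-0.006,0],[0.75,0,0,-0.006,0],[0.75,0,0,0,0]])

```text
time: 7.9
tool_pos: [0.4872, -0.1995, 0.0457]
tool_rot: [3.141, 0.002, -0.591]
contact_force: [-0.1, -0.2, -0.3]
opening: 0.0689
grip_force: 0.0
```

```bash
python3 -c "
from h import *
p=tilt('yellow',np.radians(146.4))
C,p,d=snap('wrist');t=observe()['tool_pos']
m=np.zeros(p.shape[:2],bool)
for b,a,ce in blobs(mask(p,'yellow'),60):m|=b
P=bydepth(C,d,m);k=(abs(P[:,2]-.092)<.008);
print(k.sum(),t,cv2.minAreaRect(np.float32(P[k,:2]*1000)))
h=np.histogram(P[:,2],bins=np.arange(0,.15,.01));print(h[0])
"
```

```text
tcp [ 0.4874 -0.1996  0.0461] n 238 171 rect(s,z rel grasp mm) [[-44.0, 16.0], [-41.0, -64.0], [5.0, -63.0], [3.0, 18.0]] ang 1.8 [47. 80.] zmin 0.002
1430 [ 0.48770226 -0.19976084  0.04642256] ((482.8650817871094, -196.98284912109375), (57.613590240478516, 38.425880432128906), 55.86672592163086)
[ 600  405  455  542 1029 1660 1920 1242  750 1220    0    2  325 1705]
```

send_rows(targets=[[0.75,-0.006,0.004,-0.003,0],[0.75,-0.006,0.004,-0.003,0],[0,0,0,0,0],[0,0,0,0,0],[0,0,0,0,0]], grip_force=22)

```text
time: 8.5
tool_pos: [0.4761, -0.1919, 0.0409]
tool_rot: [3.142, -0.0, -0.591]
contact_force: [0.3, 0.7, 0.0]
opening: 0.0563
grip_force: 22.0
```

send_rows(targets=[[0,0,0,0,0],[0,0,0,0,0],[0,0,0,0.01,0],[0,0,0,0.025,0.1],[0,0.03,0.028,0,0.1]])

```text
time: 9.0
tool_pos: [0.5059, -0.1668, 0.0789]
tool_rot: [3.14, -0.004, -0.392]
contact_force: [1.0, -0.7, -1.9]
opening: 0.0558
grip_force: 22.0
```

send_rows(targets=[[0,0.03,0.024,0,0.1],[0,0.03,0.024,0,0.1],[0,0.03,0.024,0,0.1],[0,0.03,0.024,0,0.09],[0,0.026,0.02,0,0]])

```text
time: 9.5
tool_pos: [0.6532, -0.0463, 0.0764]
tool_rot: [3.142, -0.0, 0.002]
contact_force: [-0.1, 0.3, -1.3]
opening: 0.056
grip_force: 22.0
```

send_rows(targets=[[0,0,0,0,0],[0,0,0,0,0]])

```text
time: 9.7
tool_pos: [0.6516, -0.0474, 0.0757]
tool_rot: [3.141, 0.001, 0.0]
contact_force: [-0.4, -0.3, -1.9]
opening: 0.0555
grip_force: 22.0
```

```bash
python3 -c "
from h import *
a=snap('side')[1]
cv2.imwrite('pics/c7.png',a[...,::-1]);o=observe();print(o['tool_pos'],o['tool_rot'])
p=tilt('yellow',np.pi)"
```

```text
[ 0.65116809 -0.04811726  0.07573518] [ 3.14132752e+00  1.22868370e-03 -1.08545504e-03]
tcp [ 0.651  -0.0485  0.0758] n 38 38 rect(s,z rel grasp mm) [[-31.0, -49.0], [5.0, -63.0], [15.0, -36.0], [-22.0, -23.0]] ang 69.9 [28. 39.] zmin 0.042
```

send_rows(targets=[[0,0,0,-0.02,0],[0,0,0,-0.009,0],[0,0,0,-0.003,0],[0,0,0,0,0],[0.75,0,0,0,0]])

```text
time: 10.3
tool_pos: [0.652, -0.0484, 0.0444]
tool_rot: [3.141, -0.001, -0.002]
contact_force: [-0.3, -0.0, 1.1]
opening: 0.0605
grip_force: 0.0
```

send_rows(targets=[[0.8,0,0,0,0],[0.8,0,0,0,0],[0.8,0,0,0.02,0],[0.9,0,0,0.05,0],[1,0,0,0.05,0]])

```text
time: 10.8
tool_pos: [0.6512, -0.0478, 0.1643]
tool_rot: [-3.141, 0.003, -0.001]
contact_force: [0.7, 0.0, 0.1]
opening: 0.0849
grip_force: 0.0
```

send_rows(targets=[[1,-0.04,0.014,0,0.08],[1,-0.04,0.014,0,0.08],[1,-0.04,0.014,0,0.08],[1,-0.04,0.014,0,0.08],[1,-0.04,0.014,0,0.1]])

```text
time: 11.3
tool_pos: [0.4503, 0.0226, 0.164]
tool_rot: [3.141, -0.001, 0.422]
contact_force: [0.9, 1.1, 0.0]
opening: 0.0921
grip_force: 0.0
```

send_rows(targets=[[1,0,0.01,0,0],[1,0,0,0,0]])

```text
time: 11.5
tool_pos: [0.4521, 0.033, 0.1646]
tool_rot: [3.141, -0.002, 0.419]
contact_force: [1.0, -1.0, 0.6]
opening: 0.0916
grip_force: 0.0
```

Run:
```python
from h import *
for n in("wrist","top"):
  C,p,d=snap(n); o=observe(); print(n,o["tool_pos"],o["tool_rot"],o["time"])
  for c in("green","yellow","blue"):
    for m,a,ce in blobs(mask(p,c),150):
        P=bydepth(C,d,m); zt=np.percentile(P[:,2],90); Q=P[P[:,2]>zt-.008]
        r=cv2.minAreaRect(np.float32(Q[:,:2]*1000))
        print(c,a,ce.round(),zt.round(3),np.round(r[0]),np.round(r[1]),round(r[2],1))
cv2.imwrite("pics/c8.png",p[...,::-1])
```

```text
wrist [0.4531342  0.03228621 0.16457776] [ 3.14006257e+00 -2.29351381e-03  4.18990429e-01] 11.55
green 5679 [279. 162.] 0.057 [486.  44.] [85. 56.] 24.3
yellow 3915 [434.  48.] 0.081 [627. -41.] [66. 31.] 57.2
yellow 4886 [492.  29.] 0.096 [649. -49.] [57. 57.] 89.8
yellow 227 [434. 304.] 0.252 [495.  -0.] [14.  3.] 22.4
yellow 1768 [407. 337.] 0.259 [486.   9.] [ 3. 78.] 23.7
blue 9697 [66. 57.] 0.057 [496. 262.] [85. 59.] 0.2
blue 478 [  8. 134.] 0.008 [388. 333.] [38. 25.] 48.0
blue 4588 [ 49. 234.] 0.077 [377. 197.] [ 35. 214.] 46.7
top [0.45346964 0.03190988 0.16437882] [ 3.14014802e+00 -1.97864273e-03  4.18601217e-01] 11.6
yellow 409 [304. 158.] 0.096 [651. -47.] [55. 55.] 89.0
blue 733 [184. 220.] 0.058 [498. 263.] [80. 53.] 0.2
blue 303 [151. 270.] 0.04 [374. 350.] [38. 52.] 47.1
blue 1205 [188. 305.] 0.078 [285. 244.] [91. 75.] 79.8
```

View pics/c8.png

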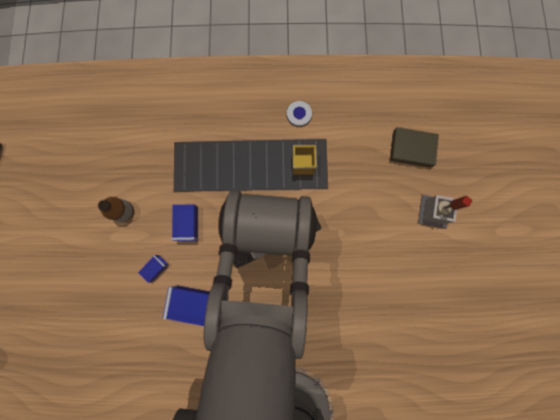

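Top view: yellow jar standing on the mat at (304,158), i.e. (650,-48) mm. Now green in the same way.

send_rows(targets=[[1,0,-0.0035,-0.04,0.005],[1,0,0,-0.045,0],[1,0,0,-0.045,0],[1,0,0,-0.02,0],[1,0,0,-0.008,0]])

```text
time: 12.1
tool_pos: [0.4518, 0.0281, 0.0033]
tool_rot: [-3.14, 0.003, 0.423]
contact_force: [0.5, -0.3, -0.4]
opening: 0.0919
grip_force: 0.0
```

send_rows(targets=[[0,0,0,0,0],[0,0,0,0,0],[0,0,0,0,0],[0,0,0,0,0],[0,0,0,0,0]], grip_force=3)

```text
time: 12.6
tool_pos: [0.4524, 0.0286, 0.0066]
tool_rot: [3.141, -0.001, 0.424]
contact_force: [-1.8, 0.6, 1.0]
opening: 0.0566
grip_force: 0.4
```

send_rows(targets=[[0,0,0,0,0],[0,0,0,0,0],[0,0,0,0,0],[0,0,0,0,0]])

```text
time: 13.0
tool_pos: [0.4524, 0.0286, 0.006]
tool_rot: [3.141, -0.001, 0.424]
contact_force: [0.4, 0.6, 4.0]
opening: 0.0564
grip_force: 3.0
```

send_rows(targets=[[0,0,0,0.035,0],[0,0,0,0.04,0],[0,0,0,0,0],[0,0,0,-0.025,0],[0,0,0,0.025,0]])

```text
time: 13.5
tool_pos: [0.4475, 0.0289, 0.0753]
tool_rot: [-3.135, 0.011, 0.424]
contact_force: [-0.2, -0.5, -2.2]
opening: 0.056
grip_force: 2.8
```

```bash
python3 -c "
from h import *
p=tilt('green',np.radians(204.3))"
```

```text
tcp [0.4509 0.0287 0.0808] n 260 232 rect(s,z rel grasp mm) [[-48.0, -67.0], [2.0, -82.0], [21.0, -17.0], [-28.0, -2.0]] ang 73.1 [68. 52.] zmin 0.022
```

```bash
python3 -c "
from h import *
a=snap('side')[1];b=snap('wrist')[1]
a=cv2.resize(a[120:270,220:370],None,fx=2.6,fy=2.6);b=cv2.resize(b,(int(560*390/420),390))
cv2.imwrite('pics/c9.png',np.hstack([a,b[:,100:390]])[...,::-1])"
```

```text
(no output)
```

View pics/c9.png

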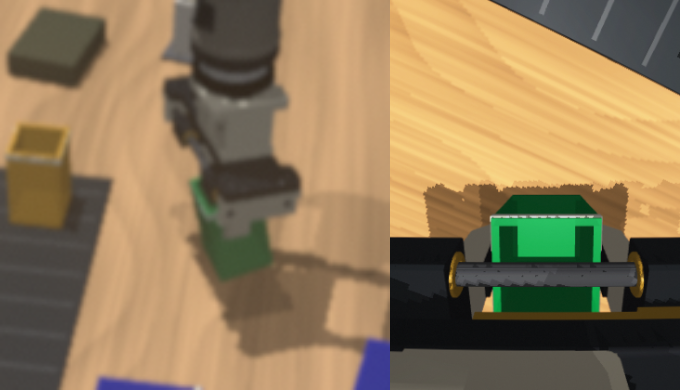

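The green jar swung a little past vertical (side crop: bottom at (245,270) leans toward the robot by 17°). Lower it, ease it back and release.

send_rows(targets=[[0,0,0,-0.01,0],[0,0,0,-0.008,0],[0,-0.005,-0.002,-0.002,0],[0,-0.006,-0.003,-0.002,0],[0,-0.006,-0.003,-0.001,0]])

```text
time: 14.15
tool_pos: [0.4341, 0.0204, 0.0574]
tool_rot: [-3.141, 0.001, 0.424]
contact_force: [0.0, -0.4, -2.2]
opening: 0.0561
grip_force: 3.0
```

```bash
python3 -c "
from h import *
p=tilt('green',np.radians(204.3))"
```

```text
tcp [0.4331 0.0202 0.0574] n 150 144 rect(s,z rel grasp mm) [[-28.0, -71.0], [25.0, -71.0], [25.0, -23.0], [-28.0, -23.0]] ang 90.0 [48. 53.] zmin 0.005
```

send_rows(targets=[[0,0,0,0,0],[0.75,0,0,0,0],[0.75,0,0,0,0],[0.75,0,0,0,0],[0.75,0,0,0,0]])

```text
time: 14.7
tool_pos: [0.4351, 0.0207, 0.0579]
tool_rot: [3.141, -0.0, 0.424]
contact_force: [-0.2, -0.4, 0.0]
opening: 0.0687
grip_force: 0.0
```

```bash
python3 -c "
from h import *
p=tilt('green',np.radians(204.3))
C,p,d=snap('wrist');t=observe()['tool_pos']
m=np.zeros(p.shape[:2],bool)
for b,a,ce in blobs(mask(p,'green'),60):m|=b
P=bydepth(C,d,m);P=P[P[:,2]<.11];k=P[:,2]>np.percentile(P[:,2],97)-.008
print(k.sum(),t,P[:,2].max(),cv2.minAreaRect(np.float32(P[k,:2]*1000)))
"
```

```text
Traceback (most recent call last):
  File "h.py", line 33, in tilt
    P=bydepth(C,d,m); P=P[(np.linalg.norm(P[:,:2]-t[:2],axis=1)<.12)&(P[:,2]<.2)&(P[:,2]>-.02)]
  File "h.py", line 16, in bydepth
    v,u=np.nonzero(m&(d>0)); r,o=rays(C,np.c_[u,v]); return o+r*d[v,u][:,None]
                                 ~~~~^^^^^^^^^^^^^^
  File "h.py", line 11, in rays
    s=cv2.undistortPoints(np.float64(uv).reshape(-1,1,2),K,np.array([k1,0,0,0.])).reshape(-1,2)
      ~~~~~~~~~~~~~~~~~~~^^^^^^^^^^^^^^^^^^^^^^^^^^^^^^^^^^^^^^^^^^^^^^^^^^^^^^^^
cv2.error: OpenCV(4.12.0) /io/opencv/modules/calib3d/src/undistort.dispatch.cpp:347: error: (-215:Assertion failed) CV_IS_MAT(_src) && CV_IS_MAT(_dst) && (_src->rows == 1 || _src->cols == 1) && (_dst->rows == 1 || _dst->cols == 1) && _src->cols + _src->rows - 1 == _dst->rows + _dst->cols - 1 && (CV_MAT_TYPE(_src->type) == CV_32FC2 || CV_MAT_TYPE(_src->type) == CV_64FC2) && (CV_MAT_TYPE(_dst->type) == CV_32FC2 || CV_MAT_TYPE(_dst->type) == CV_64FC2) in function 'cvUndistortPointsInternal'
```

```bash
python3 -c "
from h import *
a=snap('side')[1];b=snap('wrist')[1]
a=cv2.resize(a[100:400,200:420],None,fx=1.8,fy=1.8);b=cv2.resize(b,(500,375));b=np.vstack([b,np.zeros((540-375,500,3),np.uint8)])
cv2.imwrite('pics/c10.png',np.hstack([a,b[:,:400]])[...,::-1])"
```

```text
(no output)
```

View pics/c10.png

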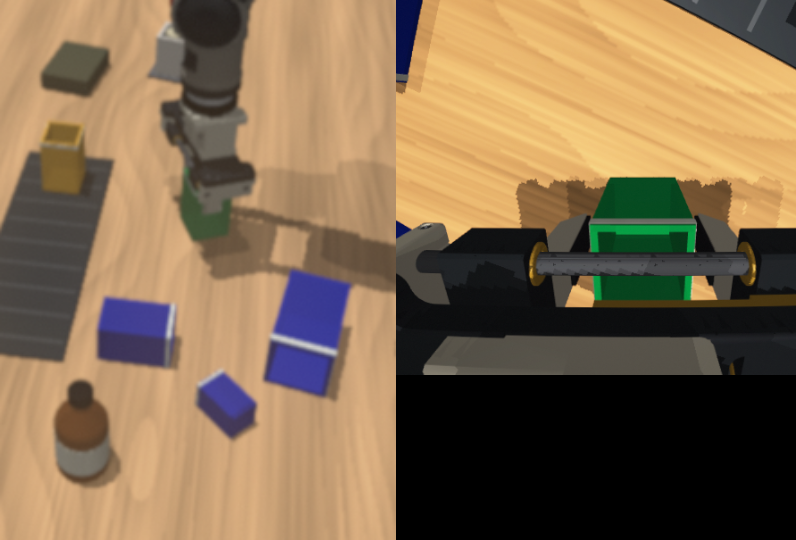

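The jar stands upright between the fingers (side crop (205,210)); it was only too dark for the mask. Find its rim by depth.

```bash
cat >> h.py <<'E'
def rim(c):
    C,p,d=snap("wrist");o=observe();t=o["tool_pos"];y=o["tool_rot"][2]
    h=cv2.cvtColor(p,cv2.COLOR_RGB2HSV);lo,hi=R[c]
    m=cv2.inRange(h,(lo[0]-4,60,15),(hi[0]+4,255,255))>0
    P=bydepth(C,d,m);q=P[:,:2]-t[:2]
    a=q@[np.cos(y),np.sin(y)];b=q@[-np.sin(y),np.cos(y)]
    k=(abs(a)<.1)&(abs(b)<.07)&(P[:,2]<.11)
    for z in np.arange(.03,.11,.01):
        j=k&(abs(P[:,2]-z)<.005)
        if j.sum()>20: print("z%.2f"%z,j.sum(),"along tool x",np.percentile(a[j],[2,98]).round(3),"y",np.percentile(b[j],[2,98]).round(3))
    print(t,y,o["time"])
E
python3 -c "
from h import *
rim('green')"
```

```text
z0.03 942 along tool x [-0.033  0.019] y [-0.026  0.025]
z0.04 562 along tool x [-0.032  0.019] y [-0.027  0.026]
z0.05 621 along tool x [-0.021  0.019] y [-0.028  0.026]
z0.06 745 along tool x [-0.015  0.019] y [-0.027  0.026]
z0.07 1712 along tool x [-0.034  0.019] y [-0.026  0.025]
z0.08 2113 along tool x [-0.034  0.019] y [-0.026  0.025]
z0.09 2523 along tool x [-0.033  0.019] y [-0.028  0.027]
[0.43491536 0.02066857 0.0578176 ] 0.42385547818088476 14.9
```

send_rows(targets=[[0.75,-0.007,-0.003,-0.008,0],[0.75,0,0,-0.007,0],[0,0,0,0,0],[0,0,0,0,0],[0,0,0,0,0]], grip_force=22)

```text
time: 15.4
tool_pos: [0.4282, 0.0177, 0.0429]
tool_rot: [3.141, -0.0, 0.424]
contact_force: [-0.2, 0.4, -1.9]
opening: 0.0557
grip_force: 22.0
```

send_rows(targets=[[0,0,0,0,0],[0,0,0,0,0],[0,0,0,0.01,0],[0,0,0,0.025,-0.06],[0,0.034,0.012,0,-0.06]])

```text
time: 15.9
tool_pos: [0.4604, 0.0292, 0.0806]
tool_rot: [3.141, 0.0, 0.3]
contact_force: [0.3, -0.5, -1.7]
opening: 0.0559
grip_force: 22.0
```

send_rows(targets=[[0,0.038,0.013,0,-0.06],[0,0.038,0.013,0,-0.06],[0,0.038,0.013,0,-0.06],[0,0.038,0.013,0,-0.06],[0,0.038,0.013,0,-0.064]])

```text
time: 16.4
tool_pos: [0.6532, 0.0953, 0.0786]
tool_rot: [3.141, -0.0, -0.003]
contact_force: [0.9, -0.8, -1.4]
opening: 0.0557
grip_force: 22.0
```

send_rows(targets=[[0,0,0,0,0],[0,0,0,0,0],[0,0,0,0,0]])

```text
time: 16.7
tool_pos: [0.6507, 0.0944, 0.0778]
tool_rot: [3.141, 0.002, 0.0]
contact_force: [-0.5, -0.1, -2.3]
opening: 0.0557
grip_force: 22.0
```

send_rows(targets=[[0,0,0,-0.02,0],[0,0,0,-0.009,0],[0,0,0,-0.003,0],[0,0,0,0,0],[0.75,0,0,0,0]])

```text
time: 17.2
tool_pos: [0.6522, 0.0945, 0.0466]
tool_rot: [3.142, -0.001, -0.0]
contact_force: [0.1, 0.3, -0.3]
opening: 0.0602
grip_force: 0.0
```

send_rows(targets=[[0.8,0,0,0,0],[0.8,0,0,0,0],[0.8,0,0,0.02,0],[0.9,0,0,0.05,0],[1,0,0,0.05,0]])

```text
time: 17.7
tool_pos: [0.6512, 0.0946, 0.1664]
tool_rot: [3.141, 0.002, -0.0]
contact_force: [1.1, 0.5, -0.4]
opening: 0.0853
grip_force: 0.0
```

send_rows(targets=[[1,-0.032,0.028,0,0],[1,-0.032,0.028,0,0],[1,-0.032,0.028,0,0],[1,-0.032,0.028,0,0],[1,-0.032,0.028,0,0]])

```text
time: 18.2
tool_pos: [0.4906, 0.2355, 0.1662]
tool_rot: [-3.141, -0.001, -0.0]
contact_force: [-0.7, 0.7, -0.7]
opening: 0.0915
grip_force: 0.0
```

send_rows(targets=[[1,-0.032,0.027,0,0],[1,0,0,0,0],[1,0,0,0,0]])

```text
time: 18.5
tool_pos: [0.4597, 0.2622, 0.1664]
tool_rot: [-3.142, -0.001, 0.002]
contact_force: [-0.3, -0.0, -0.4]
opening: 0.092
grip_force: 0.0
```

```bash
cat > look.py <<'E'
from h import *
import sys
for n in sys.argv[1:]:
  C,p,d=snap(n); o=observe(); print(n,o["tool_pos"].round(4),o["tool_rot"].round(3),o["time"])
  for c in("green","yellow","blue","red"):
    for m,a,ce in blobs(mask(p,c),100):
        P=bydepth(C,d,m); zt=np.percentile(P[:,2],90); Q=P[P[:,2]>zt-.008]
        r=cv2.minAreaRect(np.float32(Q[:,:2]*1000))
        print(c,a,ce.round(),zt.round(3),np.round(r[0]),np.round(r[1]),round(r[2],1))
E
python3 look.py wrist top
```

```text
wrist [0.4605 0.2616 0.1663] [-3.142e+00 -1.000e-03  0.000e+00] 18.55
green 2778 [464.  14.] 0.079 [622.  94.] [57.  6.] 85.3
yellow 184 [557.  22.] 0.011 [638. -21.] [35.  8.] 9.6
yellow 123 [238. 103.] 0.001 [552. 303.] [70.  2.] 89.9
yellow 173 [116. 185.] 0.001 [464. 444.] [63.  6.] 88.5
yellow 324 [139. 195.] 0.001 [451. 419.] [10. 85.] 0.1
yellow 304 [452. 198.] 0.002 [448.  52.] [62. 16.] 83.0
yellow 301 [431. 295.] 0.253 [487. 214.] [ 2. 15.] 86.1
yellow 280 [116. 300.] 0.254 [487. 309.] [15.  3.] 0.5
yellow 1735 [409. 337.] 0.261 [481. 225.] [ 3. 79.] 0.1
blue 5608 [275. 162.] 0.057 [495. 262.] [86. 56.] 0.1
blue 500 [219. 246.] 0.036 [396. 326.] [38.  2.] 47.3
blue 659 [208. 266.] 0.039 [427. 320.] [ 34. 143.] 72.5
blue 122 [246. 326.] 0.077 [395. 282.] [  3. 180.] 81.5
blue 2767 [303. 323.] 0.075 [399. 242.] [175.  92.] 1.7
top [0.4608 0.2612 0.1661] [-3.142e+00 -1.000e-03 -1.000e-03] 18.6
green 469 [247. 157.] 0.095 [652.  95.] [55. 55.] 89.3
yellow 408 [304. 158.] 0.095 [651. -47.] [55. 54.] 89.4
blue 198 [183. 209.] 0.059 [517. 241.] [104.  40.] 67.9
blue 153 [178. 230.] 0.058 [473. 250.] [79. 39.] 85.9
blue 1312 [198. 306.] 0.078 [307. 217.] [113. 131.] 80.1
red 120 [462. 202.] 0.206 [ 519. -400.] [18. 19.] 49.7
```

send_rows(targets=[[1,-0.002,0,-0.042,0],[1,0,0,-0.045,0],[1,0,0,-0.045,0],[1,0,0,-0.02,0],[1,0,0,-0.008,0]])

```text
time: 19.1
tool_pos: [0.4575, 0.2601, 0.0032]
tool_rot: [3.14, 0.004, -0.002]
contact_force: [-0.3, -0.5, -0.1]
opening: 0.0913
grip_force: 0.0
```

send_rows(targets=[[0,0,0,0,0],[0,0,0,0,0],[0,0,0,0,0],[0,0,0,0,0],[0,0,0,0,0]], grip_force=3)

```text
time: 19.6
tool_pos: [0.4584, 0.2619, 0.0067]
tool_rot: [-3.141, -0.002, -0.0]
contact_force: [-0.6, 1.5, -0.0]
opening: 0.0563
grip_force: 0.4
```

send_rows(targets=[[0,0,0,0,0],[0,0,0,0,0],[0,0,0,0,0],[0,0,0,0,0]])

```text
time: 20.0
tool_pos: [0.4583, 0.2619, 0.0061]
tool_rot: [-3.141, -0.001, -0.0]
contact_force: [1.2, 1.1, 3.7]
opening: 0.056
grip_force: 3.0
```

send_rows(targets=[[0,0,0,0.035,0],[0,0,0,0.04,0],[0,0,0,0,0],[0,0,0,0,0]])

```text
time: 20.4
tool_pos: [0.4574, 0.2615, 0.0806]
tool_rot: [3.141, 0.0, -0.0]
contact_force: [-0.4, 0.0, -2.0]
opening: 0.0565
grip_force: 3.0
```

```bash
python3 -c "
from h import *
R['blue']=((110,100,15),(132,255,255))
p=tilt('blue',np.pi); rim('blue')"
```

```text
tcp [0.4569 0.2612 0.0797] n 776 85 rect(s,z rel grasp mm) [[-79.0, -62.0], [-64.0, -94.0], [-45.0, -85.0], [-60.0, -53.0]] ang 25.3 [21. 36.] zmin 0.005
z0.03 367 along tool x [-0.047 -0.001] y [-0.025  0.024]
z0.04 329 along tool x [-0.044  0.004] y [-0.025  0.024]
z0.05 211 along tool x [-0.036  0.008] y [-0.025  0.024]
z0.06 231 along tool x [-0.029  0.012] y [-0.025  0.024]
z0.07 264 along tool x [-0.024  0.016] y [-0.025  0.024]
z0.08 285 along tool x [-0.017  0.02 ] y [-0.025  0.024]
z0.09 1580 along tool x [-0.008  0.029] y [-0.028  0.027]
z0.10 888 along tool x [-0.022  0.013] y [-0.028  0.028]
[0.4566579  0.26110708 0.07920556] -0.00026444963393723597 20.5
```

The blue jar swung about 23° past vertical, bottom toward the robot and nearly on the table. Set its far edge down and ease back.

send_rows(targets=[[0,0,0,-0.003,0],[0,-0.007,0,-0.001,0],[0,-0.008,0,-0.001,0],[0,-0.008,0,-0.001,0],[0,-0.007,0,-0.002,0]])

```text
time: 21.0
tool_pos: [0.4279, 0.2617, 0.0733]
tool_rot: [-3.141, -0.002, 0.0]
contact_force: [2.4, -1.5, 3.8]
opening: 0.0557
grip_force: 3.0
```

send_rows(targets=[[0,-0.004,0,-0.001,0],[0,0,0,0,0],[0,0,0,0,0]])

```text
time: 21.3
tool_pos: [0.4239, 0.2617, 0.0719]
tool_rot: [3.142, -0.0, -0.0]
contact_force: [0.4, 0.1, 2.8]
opening: 0.0563
grip_force: 3.0
```

```bash
python3 -c "
from h import *
print(observe()['contact_force']);R['blue']=((110,100,15),(132,255,255));rim('blue')"
```

```text
[0.38353175 0.13985797 2.83381207]
z0.03 986 along tool x [-0.098  0.036] y [-0.026  0.027]
z0.04 1018 along tool x [-0.018  0.036] y [-0.026  0.025]
z0.05 1165 along tool x [-0.019  0.034] y [-0.026  0.024]
z0.06 1379 along tool x [-0.02   0.033] y [-0.026  0.025]
z0.07 1223 along tool x [-0.02   0.032] y [-0.027  0.025]
z0.08 1059 along tool x [-0.01   0.031] y [-0.027  0.026]
z0.09 1435 along tool x [-0.027  0.03 ] y [-0.028  0.027]
z0.10 1643 along tool x [0.002 0.029] y [-0.028  0.027]
[0.42404364 0.26163751 0.07190847] -0.00031051646426449864 21.35
```

send_rows(targets=[[0,0.003,0,-0.002,0],[0.75,0,0,0,0],[0.75,0,0,0,0],[0.75,0,0,0,0],[0.75,0,0,0,0]])

```text
time: 21.85
tool_pos: [0.4267, 0.2616, 0.0696]
tool_rot: [3.141, 0.001, -0.0]
contact_force: [0.6, -0.5, 0.4]
opening: 0.0687
grip_force: 0.0
```

```bash
python3 -c "
from h import *
R['blue']=((110,100,15),(132,255,255));rim('blue')"
```

```text
z0.03 747 along tool x [-0.017  0.036] y [-0.025  0.025]
z0.04 863 along tool x [-0.017  0.036] y [-0.025  0.024]
z0.05 1024 along tool x [-0.017  0.036] y [-0.025  0.024]
z0.06 1168 along tool x [-0.016  0.036] y [-0.025  0.024]
z0.07 1415 along tool x [-0.016  0.036] y [-0.025  0.024]
z0.08 882 along tool x [-0.01   0.036] y [-0.027  0.026]
z0.09 2370 along tool x [-0.003  0.036] y [-0.029  0.027]
[0.42670454 0.26162595 0.06965623] -0.00024356676027004198 21.9
```

Upright. Regrip at 22 N and carry to (652, 235).

send_rows(targets=[[0.75,0.008,0,-0.013,0],[0.75,0,0,-0.014,0],[0,0,0,0,0],[0,0,0,0,0],[0,0,0,0,0]], grip_force=22)

```text
time: 22.4
tool_pos: [0.4351, 0.2617, 0.0428]
tool_rot: [3.142, -0.0, -0.0]
contact_force: [0.1, 0.0, -1.8]
opening: 0.0561
grip_force: 22.0
```

send_rows(targets=[[0,0,0,0,0],[0,0,0,0,0],[0,0,0,0.01,0],[0,0,0,0.025,0],[0,0.032,-0.002,0,0]])

```text
time: 22.9
tool_pos: [0.4656, 0.2605, 0.081]
tool_rot: [-3.141, -0.001, 0.002]
contact_force: [0.5, 0.1, -2.6]
opening: 0.0557
grip_force: 22.0
```

send_rows(targets=[[0,0.037,-0.005,0,0],[0,0.037,-0.005,0,0],[0,0.037,-0.005,0,0],[0,0.037,-0.005,0,0],[0,0.037,-0.005,0,0]])

```text
time: 23.4
tool_pos: [0.6533, 0.2343, 0.0787]
tool_rot: [-3.142, -0.0, -0.0]
contact_force: [0.9, -0.2, -2.9]
opening: 0.0558
grip_force: 22.0
```

send_rows(targets=[[0,0,0,0,0],[0,0,0,0,0],[0,0,0,0,0]])

```text
time: 23.7
tool_pos: [0.6507, 0.2349, 0.078]
tool_rot: [3.141, 0.001, 0.0]
contact_force: [0.4, -0.1, -2.0]
opening: 0.0556
grip_force: 22.0
```

send_rows(targets=[[0,0,0,-0.02,0],[0,0,0,-0.009,0],[0,0,0,-0.003,0],[0,0,0,0,0],[0.75,0,0,0,0]])

```text
time: 24.2
tool_pos: [0.6523, 0.2349, 0.0468]
tool_rot: [-3.141, -0.002, 0.0]
contact_force: [-0.0, 0.8, -0.3]
opening: 0.0601
grip_force: 0.0
```

send_rows(targets=[[0.8,0,0,0,0],[0.8,0,0,0,0],[0.8,0,0,0.02,0],[0.9,0,0,0.05,0],[1,0,0,0.05,0]])

```text
time: 24.7
tool_pos: [0.6513, 0.2344, 0.1664]
tool_rot: [3.141, 0.002, -0.0]
contact_force: [1.4, 0.1, 1.0]
opening: 0.0848
grip_force: 0.0
```

send_rows(targets=[[1,-0.01,-0.03,0.03,0],[1,-0.01,-0.03,0.03,0],[1,-0.01,-0.03,0.03,0],[1,-0.01,-0.04,0.02,0],[1,-0.01,-0.045,0,0]])

```text
time: 25.2
tool_pos: [0.6027, 0.0589, 0.28]
tool_rot: [3.141, -0.008, 0.001]
contact_force: [-0.8, -0.5, -0.1]
opening: 0.0916
grip_force: 0.0
```

send_rows(targets=[[1,-0.01,-0.045,0,0],[1,-0.01,-0.045,0,0],[1,-0.01,-0.045,0,0],[1,-0.01,-0.045,0,0],[1,-0.01,-0.045,0,0]])

```text
time: 25.7
tool_pos: [0.5513, -0.1671, 0.2764]
tool_rot: [3.141, -0.001, -0.0]
contact_force: [1.3, -1.1, -0.6]
opening: 0.0918
grip_force: 0.0
```

send_rows(targets=[[1,-0.01,-0.045,0,0],[1,-0.01,-0.045,0,0],[1,-0.01,-0.045,0,0],[1,0,0,0,0],[1,0,0,0,0]])

```text
time: 26.2
tool_pos: [0.5215, -0.3011, 0.2758]
tool_rot: [-3.141, -0.0, -0.003]
contact_force: [0.1, 0.1, -0.2]
opening: 0.0916
grip_force: 0.0
```

```bash
python3 look.py wrist top | grep -v "yellow 1\|yellow 2"
```

```text
wrist [ 0.5219 -0.3     0.2759] [-3.141e+00 -0.000e+00 -1.000e-03] 26.25
green 764 [ 8. 84.] 0.031 [649.  66.] [15. 58.] 76.9
yellow 4573 [66. 74.] 0.095 [650. -50.] [57. 59.] 0.7
yellow 316 [120. 295.] 0.363 [ 549. -254.] [ 2. 15.] 89.3
yellow 356 [432. 295.] 0.363 [ 549. -350.] [15.  3.] 2.7
red 1129 [384. 209.] 0.207 [ 519. -402.] [20. 19.] 51.8
top [ 0.5222 -0.2993  0.276 ] [-3.141e+00 -0.000e+00  1.000e-03] 26.3
green 461 [247. 157.] 0.095 [653.  95.] [55. 56.] 89.8
yellow 411 [304. 158.] 0.095 [651. -47.] [55. 55.] 89.0
blue 277 [192. 158.] 0.096 [654. 235.] [55. 52.] 1.0
blue 302 [151. 270.] 0.04 [374. 350.] [38. 52.] 46.9
blue 1586 [193. 306.] 0.078 [283. 232.] [117.  75.] 79.1
```

All three stand on the mat: yellow (651,-48), green (652,95), blue (653,235) mm. The brush handle is at (519,-401), turned 51° mod 90.

send_rows(targets=[[1,-0.001,-0.02,0,-0.135],[1,-0.001,-0.02,0,-0.135],[1,-0.001,-0.02,0,-0.135],[0.8,0,-0.02,0,-0.135],[0.7,0,-0.021,0,-0.135]])

```text
time: 26.8
tool_pos: [0.52, -0.4001, 0.2763]
tool_rot: [-3.141, -0.0, -0.678]
contact_force: [0.2, -0.3, -0.7]
opening: 0.08
grip_force: 0.0
```

send_rows(targets=[[0.7,0,0,0,0],[0.7,0,0,0,0],[0.7,0,0,0,0]])

```text
time: 27.1
tool_pos: [0.5195, -0.3997, 0.2761]
tool_rot: [-3.141, 0.0, -0.671]
contact_force: [0.2, 0.2, -1.2]
opening: 0.0646
grip_force: 0.0
```

```bash
python3 look.py wrist| grep "wrist\|red"
python3 - <<'E'
from h import *
C,p,d=snap("wrist")
h=cv2.cvtColor(p,cv2.COLOR_RGB2HSV)
m=(h[...,1]<50)&(h[...,2]>150)
P=bydepth(C,d,m);P=P[(abs(P[:,2]-.08)<.012)&(np.hypot(P[:,0]-.519,P[:,1]+.4)<.06)]
print(len(P),P[:,2].mean(),cv2.minAreaRect(np.float32(P[:,:2]*1000)))
E
```

```text
wrist [ 0.5195 -0.3998  0.2762] [-3.141 -0.    -0.672] 27.15
red 892 [279. 206.] 0.207 [ 519. -403.] [19. 19.] 52.0
670 0.08041697610007555 ((516.0037231445312, -404.55438232421875), (57.855220794677734, 58.03069305419922), 78.56090545654297)
```

send_rows(targets=[[0.7,0,-0.002,-0.03,0],[0.7,0,0,-0.04,0],[0.7,0,0,-0.035,0],[0.7,0,0,-0.015,0],[0.7,0,0,0,0]])

```text
time: 27.7
tool_pos: [0.518, -0.4016, 0.1531]
tool_rot: [-3.141, 0.006, -0.674]
contact_force: [-0.2, 0.4, 0.1]
opening: 0.0641
grip_force: 0.0
```

send_rows(targets=[[0,0,0,0,0],[0,0,0,0,0],[0,0,0,0,0],[0,0,0,0,0],[0,0,0,0,0]], grip_force=25)

```text
time: 28.2
tool_pos: [0.519, -0.4035, 0.1564]
tool_rot: [3.141, -0.001, -0.675]
contact_force: [-0.5, 1.2, -0.3]
opening: 0.0289
grip_force: 0.0
```

send_rows(targets=[[0,0,0,0,0],[0,0,0,0,0],[0,0,0,0,0]])

```text
time: 28.5
tool_pos: [0.5189, -0.4035, 0.156]
tool_rot: [3.141, -0.0, -0.675]
contact_force: [0.1, -0.2, 1.7]
opening: 0.0198
grip_force: 25.0
```

send_rows(targets=[[0,0,0,0.01,0],[0,0,0,0.03,0],[0,0,0,0.03,0],[0,0,0,0.03,0],[0,0,0,0.034,0]])

```text
time: 29.0
tool_pos: [0.5186, -0.403, 0.2911]
tool_rot: [-3.142, 0.001, -0.675]
contact_force: [0.2, -0.9, -0.8]
opening: 0.0198
grip_force: 25.0
```

send_rows(targets=[[0,0.014,0.038,0,0],[0,0.014,0.038,0,0],[0,0.014,0.038,0,0],[0,0.014,0.038,0,0],[0,0.014,0.038,0,0]])

```text
time: 29.5
tool_pos: [0.5892, -0.2118, 0.2905]
tool_rot: [-3.142, -0.0, -0.675]
contact_force: [0.8, -0.1, -0.3]
opening: 0.02
grip_force: 25.0
```

send_rows(targets=[[0,0.014,0.038,0,0],[0,0.014,0.038,0,0],[0,0.014,0.038,0,0],[0,0,0,0,0],[0,0,0,0,0]])

```text
time: 30.0
tool_pos: [0.631, -0.0986, 0.2901]
tool_rot: [3.141, -0.0, -0.673]
contact_force: [-0.5, 0.3, -0.7]
opening: 0.02
grip_force: 25.0
```

```bash
python3 look.py wrist top | grep -v "yellow 1\|yellow 2"
python3 - <<'E'
from h import *
C,p,d=snap("top");t=observe()["tool_pos"]
P=np.concatenate([bydepth(C,d,m) for m,a,c in blobs(mask(p,"red"),10)] or [np.zeros((0,3))]); print(t,len(P),P.mean(0) if len(P) else "")
# beige head / foot seen from the side camera
C,p,d=snap("side");h=cv2.cvtColor(p,cv2.COLOR_RGB2HSV)
P=bydepth(C,d,np.ones(d.shape,bool));v,u=np.nonzero(d>0)
k=(np.hypot(P[:,0]-t[0],P[:,1]-t[1])<.04)&(P[:,2]>.125)&(P[:,2]<t[2]-.02)
for lo in np.arange(.12,.28,.02):
    j=k&(P[:,2]>=lo)&(P[:,2]<lo+.02)
    if j.any(): print("%.2f"%lo,j.sum(),(P[j,:2].mean(0)-t[:2]).round(4),p[v[j],u[j]].mean(0).round())
E
```

```text
wrist [ 0.6308 -0.0997  0.2901] [ 3.141 -0.    -0.675] 30.05
green 1988 [166. 241.] 0.095 [656.  12.] [ 51. 219.] 1.5
yellow 3953 [125.  87.] 0.002 [857.  83.] [ 45. 537.] 3.6
yellow 301 [509.  52.] 0.002 [ 555. -474.] [156.  10.] 87.6
yellow 817 [436. 146.] 0.002 [ 507. -315.] [93. 46.] 88.2
yellow 440 [467. 164.] 0.002 [ 452. -341.] [ 21. 147.] 2.9
yellow 737 [463. 212.] 0.002 [ 380. -314.] [ 34. 174.] 0.7
yellow 737 [498. 227.] 0.002 [ 319. -333.] [ 27. 231.] 0.1
yellow 406 [ 89. 243.] 0.002 [731. 234.] [ 21. 166.] 0.8
blue 507 [173. 107.] 0.018 [793. -43.] [34. 35.] 32.9
blue 617 [117. 273.] 0.06 [675.  64.] [ 19. 310.] 1.7
blue 713 [ 92. 316.] 0.095 [655.  94.] [ 51. 337.] 2.7
red 1887 [276. 257.] 0.33 [ 645. -111.] [19. 25.] 49.6
red 716 [276. 317.] 0.341 [627. -96.] [20. 11.] 51.9
top [ 0.6306 -0.1003  0.29  ] [ 3.141 -0.    -0.676] 30.1
green 467 [247. 157.] 0.095 [652.  95.] [56. 55.] 89.1
blue 276 [192. 158.] 0.095 [653. 235.] [55. 52.] 0.7
blue 303 [151. 270.] 0.04 [373. 350.] [37. 52.] 47.5
blue 951 [196. 300.] 0.078 [306. 182.] [ 86. 212.] 11.6
[ 0.63054796 -0.10064036  0.28999005] 0 
0.12 12 [-0.0035  0.0154] [128. 107.  83.]
0.14 83 [-0.0027  0.0143] [105.  95.  77.]
0.16 95 [-0.003   0.0138] [101.  92.  75.]
0.18 79 [-0.0036  0.0142] [99. 91. 75.]
0.20 107 [-0.0019  0.0087] [104.  95.  79.]
0.22 18 [-0.0003  0.0064] [112.  98.  82.]
0.24 20 [-0.0007  0.0057] [114.  96.  81.]
0.26 26 [-0.0032  0.0093] [116.  76.  57.]
```

```bash
cat > jar.py <<'E'
from h import *
import sys
c,x,y=sys.argv[1],float(sys.argv[2]),float(sys.argv[3])
R["blue"]=((110,90,15),(132,255,255));R["green"]=((45,70,20),(80,255,255));R["yellow"]=((17,110,50),(33,255,255))
for n in("side","top"):
    C,p,d=snap(n); m=mask(p,c)>0
    if not m.any(): continue
    P=bydepth(C,d,m);P=P[(np.hypot(P[:,0]-x,P[:,1]-y)<.09)&(P[:,2]<.12)&(P[:,2]>.02)]
    if len(P)<20: print(n,"few",len(P)); continue
    k=P[:,2]>.07
    print(n,len(P),"x",np.percentile(P[:,0],[2,98]).round(3),"y",np.percentile(P[:,1],[2,98]).round(3),"z",np.percentile(P[:,2],[2,98]).round(3),"rim x",np.percentile(P[k,0],[2,98]).round(3),"y",np.percentile(P[k,1],[2,98]).round(3))
print(observe()["tool_pos"].round(4),observe()["time"])
E
python3 jar.py yellow .650 -.048; python3 jar.py green .652 .095
```

```text
side 708 x [0.622 0.677] y [-0.073 -0.014] z [0.023 0.093] rim x [0.622 0.678] y [-0.074 -0.015]
top 85 x [0.629 0.678] y [-0.075 -0.02 ] z [0.027 0.097] rim x [0.629 0.678] y [-0.075 -0.019]
[ 0.6306 -0.1006  0.2899] 30.3
side 764 x [0.623 0.677] y [0.069 0.127] z [0.022 0.093] rim x [0.623 0.678] y [0.068 0.127]
top 439 x [0.625 0.679] y [0.067 0.122] z [0.021 0.097] rim x [0.625 0.68 ] y [0.067 0.123]
[ 0.6307 -0.1003  0.2899] 30.4
```

send_rows(targets=[[0,0.01,0.026,0,0],[0,0.01,0.026,0,0],[0,0,0,0,0],[0,0,0,0,0],[0,0,0,0,0]])

```text
time: 30.9
tool_pos: [0.6507, -0.0483, 0.2898]
tool_rot: [3.141, -0.0, -0.676]
contact_force: [0.6, -0.4, -0.9]
opening: 0.0198
grip_force: 25.0
```

send_rows(targets=[[0,0,0,-0.03,0],[0,0,0,-0.02,0],[0,0,0,-0.02,0],[0,0,0,-0.02,0],[0,0,0,-0.02,0]])

```text
time: 31.4
tool_pos: [0.6506, -0.0487, 0.1792]
tool_rot: [3.141, -0.0, -0.677]
contact_force: [1.0, 0.6, -0.8]
opening: 0.02
grip_force: 25.0
```

send_rows(targets=[[0,0,0,-0.012,0],[0,0,0,-0.006,0],[0,0,0,-0.003,0],[0,0,0,0,0],[0,0,0,0,0]])

```text
time: 31.9
tool_pos: [0.6514, -0.0475, 0.1597]
tool_rot: [-3.141, -0.001, -0.675]
contact_force: [-0.6, -0.1, -1.1]
opening: 0.0201
grip_force: 25.0
```

send_rows(targets=[[0,0,0,-0.001,0],[0,0,0,-0.001,0],[0,0,0,0,0],[0,0,0,0,0]])

```text
time: 32.3
tool_pos: [0.6515, -0.0475, 0.159]
tool_rot: [-3.141, -0.003, -0.675]
contact_force: [-1.6, -0.5, 7.4]
opening: 0.0201
grip_force: 25.0
```

Bottom contact at TCP z 0.159, as expected. Up to the rim, down again, then out.

send_rows(targets=[[0,0,0,0.02,0],[0,0,0,0.025,0],[0,0,0,0.025,0],[0,0,0,0.018,0],[0,0,0,0,0]])

```text
time: 32.8
tool_pos: [0.6522, -0.0475, 0.2482]
tool_rot: [-3.139, -0.006, -0.675]
contact_force: [-0.1, -0.5, -0.3]
opening: 0.0199
grip_force: 25.0
```

send_rows(targets=[[0,0,0,0,0],[0,0,0,-0.02,0],[0,0,0,-0.02,0],[0,0,0,-0.02,0],[0,0,0,-0.018,0]])

```text
time: 33.3
tool_pos: [0.6497, -0.0471, 0.1638]
tool_rot: [3.14, 0.003, -0.675]
contact_force: [-0.1, 0.2, -0.7]
opening: 0.0199
grip_force: 25.0
```

send_rows(targets=[[0,0,0,-0.007,0],[0,0,0,-0.003,0],[0,0,0,0,0],[0,0,0,0,0],[0,0,0,0,0]])

```text
time: 33.8
tool_pos: [0.6506, -0.0481, 0.1582]
tool_rot: [3.14, -0.001, -0.675]
contact_force: [-5.0, -1.6, 11.0]
opening: 0.0196
grip_force: 25.0
```

send_rows(targets=[[0,0,0,0.02,0],[0,0,0,0.03,0],[0,0,0,0.03,0],[0,0,0,0.03,0],[0,0,0,0.023,0]])

```text
time: 34.3
tool_pos: [0.6508, -0.0473, 0.2907]
tool_rot: [3.142, 0.0, -0.675]
contact_force: [0.3, -0.4, -1.7]
opening: 0.0199
grip_force: 25.0
```

```bash
python3 jar.py yellow .650 -.048; python3 jar.py green .652 .095;python3 jar.py blue .652 .235
```

```text
side 709 x [0.622 0.677] y [-0.074 -0.014] z [0.024 0.093] rim x [0.622 0.678] y [-0.075 -0.015]
top 57 x [0.656 0.678] y [-0.075 -0.02 ] z [0.042 0.097] rim x [0.656 0.677] y [-0.075 -0.02 ]
[ 0.6519 -0.0475  0.2926] 34.4
side 773 x [0.623 0.677] y [0.07  0.128] z [0.022 0.093] rim x [0.623 0.678] y [0.069 0.127]
top 337 x [0.625 0.679] y [0.076 0.123] z [0.021 0.097] rim x [0.625 0.68 ] y [0.075 0.123]
[ 0.6505 -0.0473  0.2883] 34.5
side 843 x [0.624 0.678] y [0.21  0.267] z [0.022 0.093] rim x [0.625 0.68 ] y [0.21  0.267]
top 486 x [0.624 0.68 ] y [0.208 0.262] z [0.021 0.097] rim x [0.624 0.682] y [0.208 0.263]
[ 0.6501 -0.0472  0.2872] 34.6
```

send_rows(targets=[[0,0,0.036,0,0],[0,0,0.036,0,0],[0,0,0.036,0,0],[0,0.001,0.035,0,0],[0,0,0,0,0]])

```text
time: 35.1
tool_pos: [0.6509, 0.1003, 0.2876]
tool_rot: [3.141, 0.004, -0.67]
contact_force: [0.3, 0.1, -1.1]
opening: 0.0197
grip_force: 25.0
```

send_rows(targets=[[0,0,0,0,0],[0,0,0,0,0]])

```text
time: 35.3
tool_pos: [0.6517, 0.0947, 0.2886]
tool_rot: [3.14, 0.001, -0.676]
contact_force: [-0.1, -0.3, -1.5]
opening: 0.0198
grip_force: 25.0
```

```bash
python3 jar.py green .652 .095
```

```text
side 792 x [0.623 0.677] y [0.07  0.128] z [0.022 0.093] rim x [0.623 0.678] y [0.069 0.127]
top few 4
[0.6519 0.0943 0.2892] 35.4
```

send_rows(targets=[[0,0,0,-0.03,0],[0,0,0,-0.02,0],[0,0,0,-0.02,0],[0,0,0,-0.02,0],[0,0,0,-0.02,0]])

```text
time: 35.9
tool_pos: [0.6519, 0.0943, 0.179]
tool_rot: [3.141, -0.0, -0.677]
contact_force: [-0.4, -0.4, -1.6]
opening: 0.0201
grip_force: 25.0
```

send_rows(targets=[[0,0,0,-0.012,0],[0,0,0,-0.006,0],[0,0,0,-0.004,0],[0,0,0,0,0],[0,0,0,0,0]])

```text
time: 36.4
tool_pos: [0.6524, 0.0956, 0.1587]
tool_rot: [-3.141, -0.001, -0.675]
contact_force: [-0.3, 0.8, -0.5]
opening: 0.0198
grip_force: 25.0
```

send_rows(targets=[[0,0,0,-0.001,0],[0,0,0,-0.001,0],[0,0,0,0,0],[0,0,0,0,0]])

```text
time: 36.8
tool_pos: [0.6524, 0.0957, 0.1581]
tool_rot: [-3.14, -0.002, -0.675]
contact_force: [-2.8, -0.9, 8.9]
opening: 0.0201
grip_force: 25.0
```

send_rows(targets=[[0,0,0,0.02,0],[0,0,0,0.025,0],[0,0,0,0.025,0],[0,0,0,0.018,0],[0,0,0,0,0]])

```text
time: 37.3
tool_pos: [0.6532, 0.0958, 0.2472]
tool_rot: [-3.137, -0.005, -0.675]
contact_force: [-0.1, -0.8, -0.6]
opening: 0.0199
grip_force: 25.0
```

send_rows(targets=[[0,0,0,0,0],[0,0,0,-0.02,0],[0,0,0,-0.02,0],[0,0,0,-0.02,0],[0,0,0,-0.018,0]])

```text
time: 37.8
tool_pos: [0.6507, 0.0956, 0.1627]
tool_rot: [3.139, 0.003, -0.675]
contact_force: [0.3, 0.1, -1.4]
opening: 0.0198
grip_force: 25.0
```

send_rows(targets=[[0,0,0,-0.007,0],[0,0,0,-0.003,0],[0,0,0,0,0],[0,0,0,0,0],[0,0,0,0,0]])

```text
time: 38.3
tool_pos: [0.6515, 0.0948, 0.1574]
tool_rot: [3.14, -0.001, -0.675]
contact_force: [-3.6, -2.4, 13.0]
opening: 0.02
grip_force: 25.0
```

send_rows(targets=[[0,0,0,0.02,0],[0,0,0,0.03,0],[0,0,0,0.03,0],[0,0,0,0.03,0],[0,0,0,0.024,0]])

```text
time: 38.8
tool_pos: [0.6517, 0.0957, 0.2906]
tool_rot: [3.141, 0.0, -0.675]
contact_force: [0.1, 0.5, -0.9]
opening: 0.0199
grip_force: 25.0
```

send_rows(targets=[[0,0,0.035,0,0],[0,0,0.035,0,0],[0,0,0.035,0,0],[0,0.001,0.035,0,0],[0,0,0,0,0]])

```text
time: 39.3
tool_pos: [0.6517, 0.2403, 0.2878]
tool_rot: [3.141, 0.003, -0.67]
contact_force: [0.2, -0.1, -1.7]
opening: 0.0199
grip_force: 25.0
```

send_rows(targets=[[0,0,0,0,0],[0,0,0,0,0]])

```text
time: 39.5
tool_pos: [0.6528, 0.2347, 0.289]
tool_rot: [3.14, 0.001, -0.676]
contact_force: [-0.5, 0.2, -0.2]
opening: 0.0194
grip_force: 25.0
```

```bash
python3 jar.py blue .652 .235;python3 jar.py yellow .650 -.048; python3 jar.py green .652 .095
```

```text
side 879 x [0.624 0.678] y [0.21  0.267] z [0.022 0.094] rim x [0.625 0.68 ] y [0.21  0.267]
top 352 x [0.624 0.678] y [0.208 0.259] z [0.021 0.096] rim x [0.624 0.679] y [0.208 0.259]
[0.6531 0.2343 0.2896] 39.6
side 703 x [0.622 0.677] y [-0.074 -0.014] z [0.022 0.093] rim x [0.622 0.678] y [-0.074 -0.015]
top 410 x [0.624 0.677] y [-0.075 -0.02 ] z [0.023 0.098] rim x [0.624 0.677] y [-0.075 -0.02 ]
[0.6531 0.2344 0.2899] 39.7
side 651 x [0.623 0.675] y [0.069 0.128] z [0.022 0.093] rim x [0.623 0.676] y [0.069 0.127]
top 446 x [0.625 0.679] y [0.067 0.122] z [0.024 0.097] rim x [0.625 0.68 ] y [0.067 0.122]
[0.6531 0.2348 0.29  ] 39.8
```

send_rows(targets=[[0,0,0,-0.03,0],[0,0,0,-0.02,0],[0,0,0,-0.02,0],[0,0,0,-0.02,0],[0,0,0,-0.02,0]])

```text
time: 40.3
tool_pos: [0.6529, 0.2352, 0.1792]
tool_rot: [-3.141, -0.0, -0.676]
contact_force: [0.1, 0.2, -0.8]
opening: 0.0199
grip_force: 25.0
```

send_rows(targets=[[0,0,0,-0.012,0],[0,0,0,-0.006,0],[0,0,0,-0.004,0],[0,0,0,-0.001,0],[0,0,0,0,0]])

```text
time: 40.8
tool_pos: [0.6533, 0.2357, 0.1577]
tool_rot: [-3.141, -0.001, -0.675]
contact_force: [-0.1, -0.2, -0.5]
opening: 0.0198
grip_force: 25.0
```

send_rows(targets=[[0,0,0,0,0],[0,0,0,0,0]])

```text
time: 41.0
tool_pos: [0.6532, 0.2357, 0.1575]
tool_rot: [-3.141, -0.001, -0.675]
contact_force: [-1.0, -0.2, 1.2]
opening: 0.0197
grip_force: 25.0
```

send_rows(targets=[[0,0,0,-0.001,0],[0,0,0,0,0],[0,0,0,0,0]])

```text
time: 41.3
tool_pos: [0.6532, 0.2358, 0.1574]
tool_rot: [-3.14, -0.001, -0.675]
contact_force: [-1.4, -0.2, 5.4]
opening: 0.0201
grip_force: 25.0
```

send_rows(targets=[[0,0,0,0.02,0],[0,0,0,0.025,0],[0,0,0,0.025,0],[0,0,0,0.018,0],[0,0,0,0,0]])

```text
time: 41.8
tool_pos: [0.6541, 0.236, 0.2472]
tool_rot: [-3.137, -0.004, -0.675]
contact_force: [-0.6, -0.6, -1.2]
opening: 0.0198
grip_force: 25.0
```

send_rows(targets=[[0,0,0,0,0],[0,0,0,-0.02,0],[0,0,0,-0.02,0],[0,0,0,-0.02,0],[0,0,0,-0.018,0]])

```text
time: 42.3
tool_pos: [0.6517, 0.2353, 0.1625]
tool_rot: [3.138, 0.002, -0.675]
contact_force: [-0.3, 1.3, -0.3]
opening: 0.0197
grip_force: 25.0
```

send_rows(targets=[[0,0,0,-0.007,0],[0,0,0,-0.003,0],[0,0,0,0,0],[0,0,0,0,0],[0,0,0,0,0]])

```text
time: 42.8
tool_pos: [0.6527, 0.2353, 0.1569]
tool_rot: [3.141, -0.001, -0.675]
contact_force: [-0.9, -1.4, 8.2]
opening: 0.0198
grip_force: 25.0
```

send_rows(targets=[[0,0,0,0.02,0],[0,0,0,0.03,0],[0,0,0,0.03,0],[0,0,0,0.03,0],[0,0,0,0.024,0]])

```text
time: 43.3
tool_pos: [0.6528, 0.2356, 0.2907]
tool_rot: [3.141, 0.0, -0.675]
contact_force: [0.7, 0.1, -1.2]
opening: 0.0196
grip_force: 25.0
```

```bash
python3 jar.py blue .652 .235;python3 jar.py yellow .650 -.048; python3 jar.py green .652 .095
```

```text
side 887 x [0.624 0.678] y [0.21  0.267] z [0.022 0.094] rim x [0.624 0.679] y [0.209 0.267]
top 385 x [0.624 0.679] y [0.208 0.26 ] z [0.021 0.097] rim x [0.624 0.681] y [0.207 0.261]
[0.6539 0.2359 0.2931] 43.4
side 701 x [0.622 0.678] y [-0.074 -0.015] z [0.023 0.093] rim x [0.622 0.678] y [-0.075 -0.016]
top 407 x [0.624 0.678] y [-0.075 -0.02 ] z [0.023 0.097] rim x [0.624 0.677] y [-0.075 -0.02 ]
[0.6526 0.2356 0.2884] 43.5
side 637 x [0.623 0.675] y [0.069 0.127] z [0.022 0.093] rim x [0.623 0.676] y [0.069 0.127]
top 449 x [0.625 0.679] y [0.067 0.122] z [0.022 0.097] rim x [0.625 0.68 ] y [0.067 0.122]
[0.6522 0.2354 0.2871] 43.6
```

send_rows(targets=[[0,-0.0084,-0.04,0,0],[0,-0.0084,-0.04,0,0],[0,-0.0084,-0.04,0,0],[0,-0.0084,-0.04,0,0],[0,-0.0084,-0.04,0,0]])

```text
time: 44.1
tool_pos: [0.6097, 0.0342, 0.2878]
tool_rot: [3.14, 0.003, -0.675]
contact_force: [1.1, -0.3, -0.6]
opening: 0.0195
grip_force: 25.0
```

send_rows(targets=[[0,-0.0084,-0.04,0,0],[0,-0.0084,-0.04,0,0],[0,-0.0084,-0.04,0,0],[0,-0.0084,-0.04,0,0],[0,-0.0084,-0.04,0,0]])

```text
time: 44.6
tool_pos: [0.5677, -0.1656, 0.2879]
tool_rot: [3.141, 0.003, -0.675]
contact_force: [0.1, -0.4, -0.5]
opening: 0.0198
grip_force: 25.0
```

send_rows(targets=[[0,-0.0084,-0.04,0,0],[0,-0.0084,-0.04,0,0],[0,-0.0084,-0.04,0,0],[0,-0.0084,-0.04,0,0],[0,-0.0084,-0.04,0,0]])

```text
time: 45.1
tool_pos: [0.5258, -0.3655, 0.2878]
tool_rot: [-3.141, 0.003, -0.675]
contact_force: [0.8, -0.7, -1.0]
opening: 0.0196
grip_force: 25.0
```

send_rows(targets=[[0,-0.008,-0.038,0,0],[0,0,0,0,0],[0,0,0,0,0],[0,0,0,0,0]])

```text
time: 45.5
tool_pos: [0.5191, -0.4012, 0.2888]
tool_rot: [-3.141, 0.002, -0.674]
contact_force: [0.4, 0.4, -0.7]
opening: 0.0196
grip_force: 25.0
```

send_rows(targets=[[0,-0.0015,-0.003,0,0],[0,0,0,-0.03,0],[0,0,0,-0.02,0],[0,0,0,-0.02,0],[0,0,0,-0.02,0]])

```text
time: 46.0
tool_pos: [0.5178, -0.4043, 0.1993]
tool_rot: [3.141, -0.0, -0.674]
contact_force: [0.3, 0.4, -0.9]
opening: 0.0199
grip_force: 25.0
```

send_rows(targets=[[0,0,0,-0.02,0],[0,0,0,-0.014,0],[0,0,0,-0.006,0],[0,0,0,-0.003,0],[0,0,0,0,0]])

```text
time: 46.5
tool_pos: [0.5177, -0.4052, 0.1572]
tool_rot: [3.141, -0.001, -0.675]
contact_force: [0.4, 0.6, -0.4]
opening: 0.0201
grip_force: 25.0
```

send_rows(targets=[[0,0,0,0,0],[0,0,0,0,0]])

```text
time: 46.7
tool_pos: [0.5177, -0.4056, 0.1578]
tool_rot: [3.141, -0.002, -0.675]
contact_force: [-0.2, 0.3, -0.9]
opening: 0.0196
grip_force: 25.0
```

send_rows(targets=[[0,0,0,-0.001,0],[0,0,0,-0.001,0],[0,0,0,-0.001,0],[0,0,0,0,0],[0,0,0,0,0]])

```text
time: 47.2
tool_pos: [0.5174, -0.4055, 0.154]
tool_rot: [3.141, -0.0, -0.675]
contact_force: [-1.0, 0.5, -0.3]
opening: 0.0198
grip_force: 25.0
```

send_rows(targets=[[0,0,0,-0.0007,0],[0,0,0,0,0],[0.3,0,0,0,0],[0.5,0,0,0,0],[0.7,0,0,0,0]])

```text
time: 47.7
tool_pos: [0.5173, -0.4053, 0.1528]
tool_rot: [3.142, 0.0, -0.675]
contact_force: [0.6, -0.7, -0.3]
opening: 0.0389
grip_force: 0.0
```

send_rows(targets=[[0.7,0,0,0,0],[0.7,0,0,0,0],[0.7,0,0,0.02,0],[0.7,0,0,0.04,0],[0.8,0,0,0.05,0]])

```text
time: 48.2
tool_pos: [0.5166, -0.4046, 0.2621]
tool_rot: [-3.141, 0.005, -0.675]
contact_force: [0.9, -0.7, 0.6]
opening: 0.0685
grip_force: 0.0
```

send_rows(targets=[[1,-0.02,0.03,0.02,0],[1,-0.02,0.04,0,0],[1,-0.02,0.04,0,0],[1,0,0,0,0],[1,0,0,0,0]])

```text
time: 48.7
tool_pos: [0.4574, -0.2949, 0.2839]
tool_rot: [3.141, -0.001, -0.674]
contact_force: [0.3, -0.6, -0.2]
opening: 0.0919
grip_force: 0.0
```

```bash
python3 look.py top wrist | grep "top\|green\|blue\|red"; python3 jar.py yellow .650 -.048; python3 -c "
from h import *
a=snap('side')[1];cv2.imwrite('pics/fin.png',cv2.resize(a[60:390,160:460],None,fx=1.8,fy=1.8)[...,::-1])"
```

```text
top [ 0.4579 -0.2958  0.2837] [ 3.141e+00 -2.000e-03 -6.750e-01] 48.75
green 466 [247. 157.] 0.095 [653.  95.] [55. 56.] 89.9
blue 281 [192. 158.] 0.095 [654. 235.] [55. 52.] 0.5
blue 300 [151. 270.] 0.04 [373. 350.] [38. 52.] 45.4
blue 1581 [193. 306.] 0.078 [282. 232.] [117.  76.] 79.4
green 1530 [ 16. 231.] 0.067 [627.  79.] [26. 52.] 33.3
red 1048 [334.  79.] 0.207 [ 512. -402.] [19. 20.] 50.9
side 707 x [0.622 0.677] y [-0.073 -0.014] z [0.022 0.093] rim x [0.622 0.678] y [-0.074 -0.015]
top 404 x [0.624 0.677] y [-0.075 -0.02 ] z [0.023 0.097] rim x [0.624 0.677] y [-0.075 -0.02 ]
[ 0.4579 -0.2965  0.2829] 48.9
```

View pics/fin.png

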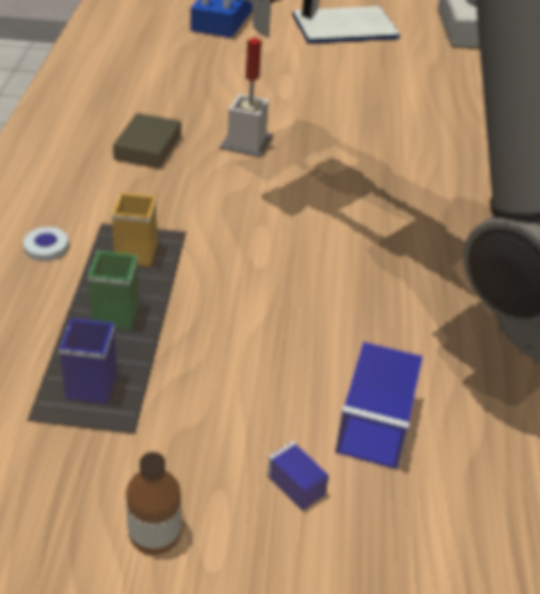

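The picture shows all three jars standing on the mat (yellow (135,230), green (113,290), blue (88,360)). The brush is upright in its holder at (252,100), and the bottle, dish and box are unmoved.

```bash
python3 -c "
from cell import *
print(hand_in())"
```

```text
the job is handed in; nothing more can be done
None
```

The job is handed in at about 49 s: the yellow, green and blue jars stand mouth up on the mat and were brushed in that order, bottom to rim to bottom, the brush is upright in its holder, and the bottle, dish and slide box were not touched; hand_in returned no verdict.

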